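Pack up the griddle: stow the tools, fold its cover and click both latches

TASK

Pack the griddle up for the night: lay every griddle tool that is lying on the worktop inside the griddle's pan, fold the plain cover leaf down flat and after it the lipped leaf so that its lip overlaps, and then turn both latch knobs clockwise until each clicks past its detent and stays with its tongue over the cover. Leave the lidded bowl and the spoon rest where they are.

Things in the scene. Friction and masses are not known exactly. Their poses are not given: they have to be found in the camera images.
- griddle: Compact countertop griddle with a square pan, a two-leaf cover and, on its -x side (nearest the robot), a console with two knobs; fixed. Origin on the worktop (z = 0) under the pan's centre, x away from the console, y left, z up. Pan walls 6 mm thick, rim 105 mm above the worktop. Console: x -185 to -121, 200 mm wide, top 90 mm above the worktop. Tools fit side by side along y, 55 mm apart in x.
- pan_floor (a point): Centre of the pan's inner floor, 35 mm above the worktop; axes as the griddle's. The open well is 230 x 230 mm (x and y from -115 to +115 mm) and 70 mm deep.
- plain_leaf (a joint): Left half of the pan's steel cover, 242 mm along x, 6 mm thick. Hinge line along the griddle's x at y = +121, z = 105 mm (left rim). 0 = flat over the pan (closed: below 0.06), grows as it opens up and outwards, 1.57 upright, starts at 2.0 to 2.3 leaning outwards, stop at 2.45. Friction hinge (0.25 N m): stays wherever left, so it must be pushed all the way down.
- plain_leaf_edge (a point): Middle of the free edge of the plain leaf, 120 mm from its hinge line.
- lipped_leaf (a joint): Right half of the cover, like the plain leaf but hinged on the right rim (y = -121, z = 105 mm), with a 36 mm wide, 6 mm thick raised strip (the lip) on its free edge that overlaps the plain leaf by 17 mm when closed, so it closes last. 0 = flat (closed: below 0.06), grows as it opens, starts at 2.0 to 2.3, stop at 2.45; same friction hinge.
- lipped_leaf_edge (a point): Middle of the lip's free edge, 138 mm from the lipped leaf's hinge line.
- left_knob (a joint): Left latch knob, vertical axis at griddle x = -158, y = +55 mm. Value = clockwise turn seen from above; 0 = unlatched, bar and tongue along the griddle's y, tongue to +y; stop at 1.4. Sprung detent: resists with up to 0.08 N m, springs back if let go before 0.8 rad; past that it clicks over and rests by itself at the stop, tongue over the cover. Latched: above 1.1.
- left_knob_grip (a point): On the left knob's axis, 145 mm above the worktop: a good TCP height. The black grip bar is 54 mm long, 14 mm wide, 124 to 158 mm above the worktop, and turns with the knob; the steel tongue under it (top at 124 mm) reaches 58 mm from the axis. The point's y axis runs along the bar towards the tongue's end.
- right_knob (a joint): Right latch knob, identical to the left one (also clockwise to latch), at griddle x = -158, y = -55 mm.
- right_knob_grip (a point): On the right knob's axis, 145 mm above the worktop; bar, tongue and axes as for left_knob_grip.
- whisk: Griddle tool (two or three of the four are present): flat whisk, steel handle, grey silicone loops, head 42 mm wide. Rigid, 180 mm long, lying flat. Origin on its underside at mid-length, about its centre of mass: grip here, where it is 20 mm wide (y) and 18 mm high; x along it to the head, z up.
- turner: Griddle tool: steel turner, black handle, flat blade 44 mm wide and 4 mm thick. Rigid, 180 mm long, lying flat. Origin on its underside at mid-length, about its centre of mass: grip here, where it is 20 mm wide (y) and 18 mm high; x along it to the head, z up.
- tongs: Griddle tool: closed steel tongs, rubber sleeve in the middle, grey silicone tips 36 mm wide. Rigid, 180 mm long, lying flat. Origin on its underside at mid-length, about its centre of mass: grip here, where it is 20 mm wide (y) and 18 mm high; x along it to the head, z up.
- spoon: Griddle tool: wooden spoon, round head 44 mm wide. Rigid, 180 mm long, lying flat. Origin on its underside at mid-length, about its centre of mass: grip here, where it is 20 mm wide (y) and 18 mm high; x along it to the head, z up.
- bowl: Bystander: white porcelain bowl with a glass lid on, 150 mm across, 96 mm high; origin under its centre. Not to be moved.
- spoon_rest: Bystander: stainless steel spoon rest, 160 x 70 mm, 16 mm high; origin under its centre. Not to be moved.
Not all that is in view belongs to the job. What is shaped like the whisk but red is not meant. What is shaped like the tongs but orange is not meant.

How it is judged (in metres and radians):
On the way, in this order (a step that is already met when the one before it is completed fails the run):
1. every tool lies in the pan while both leaves are still open (x of whisk in the frame of griddle between -0.105 and 0.105 m and y of whisk in the frame of griddle between -0.105 and 0.105 m and z of each of whisk, turner, tongs, spoon in the frame of griddle below 0.075 m and linear speed of each of whisk, turner, tongs, spoon below 0.03 m/s and x of turner in the frame of griddle between -0.105 and 0.105 m and y of turner in the frame of griddle between -0.105 and 0.105 m and x of tongs in the frame of griddle between -0.105 and 0.105 m and y of tongs in the frame of griddle between -0.105 and 0.105 m and x of spoon in the frame of griddle between -0.105 and 0.105 m and y of spoon in the frame of griddle between -0.105 and 0.105 m and value of joint each of plain_leaf, lipped_leaf above 0.8 rad), for 0.2 s.
2. the plain leaf is folded down flat, the lipped leaf still up (value of joint plain_leaf below 0.06 rad and value of joint lipped_leaf above 0.5 rad), for 0.2 s.
3. the lipped leaf is folded down flat over it (value of joint each of plain_leaf, lipped_leaf below 0.06 rad), for 0.2 s.
4. both latch knobs are turned past their detents, the cover closed (all of step 3 and value of joint each of left_knob, right_knob above 1.1 rad), for 0.3 s.
At the end, for the whole second after the job is handed in: Every tool that is present rests inside the pan (its origin within 105 mm of the pan's centre along x and y, under the cover), both leaves are closed to within 0.06 rad, and both knobs rest past their detents (above 1.1 rad) (all of step 4 and x of whisk in the frame of griddle between -0.105 and 0.105 m and y of whisk in the frame of griddle between -0.105 and 0.105 m and z of each of whisk, turner, tongs, spoon in the frame of griddle below 0.075 m and linear speed of each of whisk, turner, tongs, spoon below 0.03 m/s and x of turner in the frame of griddle between -0.105 and 0.105 m and y of turner in the frame of griddle between -0.105 and 0.105 m and x of tongs in the frame of griddle between -0.105 and 0.105 m and y of tongs in the frame of griddle between -0.105 and 0.105 m and x of spoon in the frame of griddle between -0.105 and 0.105 m and y of spoon in the frame of griddle between -0.105 and 0.105 m); the robot touches nothing.
It fails at once if the bowl is shifted by more than 3 cm (distance of bowl from where it was at the start of the episode above 0.03 m).
It fails at once if the spoon rest is shifted by more than 3 cm (distance of spoon_rest from where it was at the start of the episode above 0.03 m).
Of whisk, turner, tongs, spoon only 2 to 3 are there at a start; the rules pass over those that are not, and their reading is None.
At some moment in a run one of whisk, turner, tongs, spoon may be knocked a few centimetres aside while the robot is not near it.
Once in a run the grip may slacken for a moment while it holds something.
It also fails if it takes over 192 s, if anything falls off the work surface, if the arm or the gripper's body presses on something with over 40 N, if the wrist force passes 120 N, or if a joint passes its speed limit or range.

ROBOT

A 7-joint arm with a two-finger parallel gripper is mounted at the origin on the work surface. World frame = base frame: x ahead of the robot, y to its left, z up, the work surface at z = 0. Lengths are in m, angles in degrees, forces in N, time in s.
With the tool pointing down it reaches from about 0.425 to 0.875 m from the base axis. Payload 4.7 kg.
Tool frame: the origin (TCP) lies between the finger pads, 19 mm behind the fingertips; this is the grasp point; z points along the fingers, y is the line along which they close (so a half turn about z gives the same grasp; the last joint's range is limited). The gripper opens to 87 mm and grips with 3 to 60 N. Pads are 19 mm wide; open, the fingers measure 117 mm over their backs; the gripper's body (75 mm by 190 mm) begins 51 mm behind the grasp point.
Start: joints at [-64.395, 18.392, -4.016, 83.108, 1.295, 78.541, -3.26], TCP at [0.273, 0.59, 0.241] pointing down, gripper open.
Joint ranges: [-163.93, 163.93], [-17.29, 119.83], [-79.2, 71.16], [3.27, 140.29], [-89.18, 269.18], [5.43, 117.66], [-154.24, 154.24]. Speed limits (degrees/s): [147.25, 147.25, 180, 180, 180, 180, 180].

INTERFACE

Orientations are given as a 3x3 rotation matrix whose columns are the frame's x, y, z axes.
In Python, from plant import manip gives the robot as it stands. The module is installed in compiled form; this text tells all that it offers.
- The arm moves only by the tool drive_tool, never from a script. Its argument "moves" is a list of rows, each a list of 5 numbers: the opening, from 0 (shut) to 1 (fully open), then the shift along the world's x, y, z each as a share of 1000 mm, from -1 to 1, then the turn about the world's z as a share of 2 pi rad, from -1 to 1. A call has 1 to 5 rows; each row is the pose to reach, as a shift and turn from the pose commanded when the call began, turning the shorter way round; what a row does not reach only later rows make up. A row lasts 1/12 s, in which the tool goes at most 41.7 mm and 7.16 degrees, less where a joint would pass 70% of its speed; a pose out of reach is approached as far as the arm can. A call with a number of a shift or a turn outside -1 to 1 is refused whole. A call with a gripper value outside its range is refused whole. The fingers move at their own pace and stop on an object; "grip_force" is the grip in N (left out, the last holds). Time passes only in rows, so rows that repeat a pose let the fingers close. It gives the time, the measured TCP pose, the force, the opening and the grip force at its end, in the units of the state.
- manip.read_state(): the state, without advancing time (a new reading comes with each control period).
- manip.camera(name): name is "side" or "top" or "wrist"; returns a dict with "img" (400x640x3 uint8, blue, green, red), "z_map" (400x640 float32, m along the optical axis (not along the pixel's ray), 0 where there is no reading), "K" (3x3 intrinsics, pixels), "world_from_camera" (4x4, takes a point from camera to world coordinates). Camera axes: x right, y up, looking along -z (the intrinsics and any distortion apply to the point x, -y, -z); pixel columns grow to the right and rows downward; lengths in m; the calibration is good to about 2 mm. A picture is of the moment at which its call begins.
- manip.finish_job(): hands the job in; it is judged then, once.
The state is a dict: "t": time; "joints": joint angles; "joint_vel": joint speeds; "effort": joint torques, N m; "position": TCP position; "tool_rot": TCP orientation; "contact_force": force on the tool from outside, world axes, zero at the start; "ft_torque": the same for the moment, N m; "opening": finger opening in m; "gripper_force": force on a finger pad.
Only numpy, scipy, OpenCV 4.12 (cv2) and the standard library are available. Lean on these libraries where they do the work, as an engineer would, in place of code of your own. Each camera call takes 0.05 s, during which the arm holds its last target. There are 200 camera calls.

## Working session

There is one attempt and no reset: what is moved stays moved. The work goes in short steps, Python scripts to look and compute and a tool call to move; the robot and the scene stay as the last step left them, time stands still between calls to the robot, and variables do not carry over. Pictures are saved under pics/ and viewed, at most 17 in all, crops included, and the job is handed in when it is done.

Besides the shell and the picture viewer there is one more tool, called by a JSON object that holds its "op" and its "data", one argument or row to a line. drive_tool: Moves the arm, as the interface text tells. Its arguments: {"type":"object","properties":{"moves":{"type":"array","items":{"type":"array","items":{"type":"number","minimum":-1,"maximum":1}}},"grip_force":{"type":"number"}},"required":["moves"]}

```bash
mkdir -p pics; cat > h.py <<'E'
import numpy as np, cv2
from plant import manip
def shot(name, fn=None):
    c=manip.camera(name)
    if fn: cv2.imwrite('pics/'+fn,c['img']); np.savez('pics/'+fn+'.npz',**c)
    return c
def load(fn):
    return dict(np.load('pics/'+fn+'.npz'))
def pts(c):
    """world point per pixel from z_map"""
    h,w=c['z_map'].shape; v,u=np.mgrid[:h,:w]; K=c['K']; z=c['z_map']
    x=(u-K[0,2])/K[0,0]*z; y=(v-K[1,2])/K[1,1]*z
    P=np.stack([x,-y,-z,np.ones_like(z)],-1)@c['world_from_camera'].T
    return P[...,:3]
def ray(c,u,v,h):
    K=c['K'];T=c['world_from_camera']
    d=T[:3,:3]@np.array([(u-K[0,2])/K[0,0],-(v-K[1,2])/K[1,1],-1]); o=T[:3,3]
    return o+d*(h-o[2])/d[2]
E
python3 - <<'E'
from h import *
s=manip.read_state(); print({k:np.round(v,3).tolist() for k,v in s.items()})
for n in ['top','side','wrist']:
    c=shot(n,n+'0.png'); print(n,c['K'].round(1).tolist(),c['world_from_camera'].round(3).tolist(),c['z_map'].min(),c['z_map'].max(),(c['z_map']==0).mean())
E
```

```text
{'t': 0.0, 'joints': [-64.396, 18.438, -4.015, 83.174, 1.294, 78.542, -3.262], 'joint_vel': [-0.001, 0.089, -0.01, 0.085, 0.108, 0.107, -0.022], 'effort': [0.001, -49.128, -0.403, -31.253, -0.064, 0.044, 0.0], 'position': [0.272, 0.59, 0.24], 'tool_rot': [[-0.908, 0.419, -0.001], [0.419, 0.908, -0.002], [-0.0, -0.002, -1.0]], 'contact_force': [0.636, 0.248, -0.042], 'ft_torque': [-0.026, 0.011, -0.052], 'gripper_force': 0.0, 'opening': 0.087}
top [[374.5, 0.0, 324.0], [0.0, 374.5, 200.8], [0.0, 0.0, 1.0]] [[0.001, 0.989, -0.145, 0.43], [-0.999, 0.007, 0.037, -0.033], [0.038, 0.145, 0.989, 1.094], [0.0, 0.0, 0.0, 1.0]] 0.0 2.0506494 0.003875
side [[417.4, 0.0, 313.9], [0.0, 417.4, 206.8], [0.0, 0.0, 1.0]] [[0.781, 0.463, -0.419, 0.05], [-0.625, 0.58, -0.523, -0.68], [0.001, 0.671, 0.742, 1.019], [0.0, 0.0, 0.0, 1.0]] 0.0 3.2598207 0.0042734375
wrist [[277.2, 0.0, 322.6], [0.0, 277.2, 206.7], [0.0, 0.0, 1.0]] [[0.419, -0.881, -0.217, 0.212], [0.908, 0.407, 0.101, 0.618], [-0.001, -0.24, 0.971, 0.383], [0.0, 0.0, 0.0, 1.0]] 0.0 1.2081896 0.04776953125
```

View pics/top0.png

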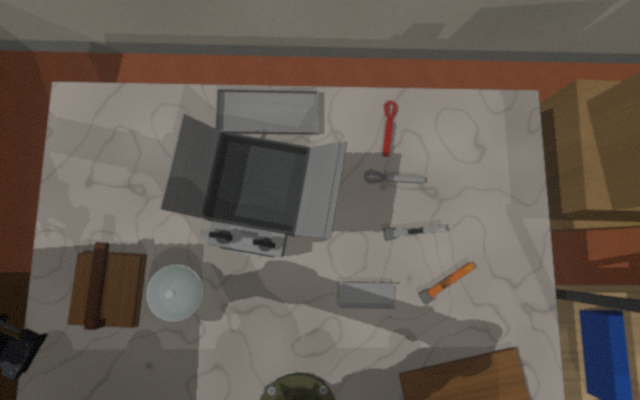

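View pics/side0.png

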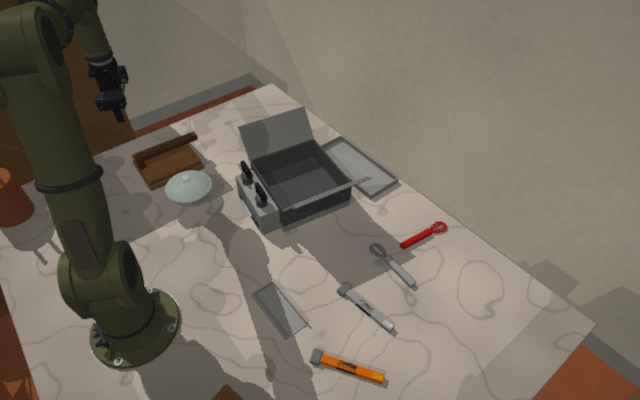

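The top view shows the griddle at about (260,185), the grey whisk at (395,179), the steel tongs at (415,231), the spoon rest at (367,293) and the bowl at (174,293). The red whisk and orange tongs are distractors. The side view agrees. Next I measure, and look at brighter crops for a possible third tool.

```bash
python3 - <<'E'
from h import *
for n,roi in [('top',(130,70,360,250)),('side',(220,90,240,250))]:
    c=load(n+'0.png'); im=(255*(c['img']/255.)**0.6).astype(np.uint8)
    x,y,w,h=roi; cr=cv2.resize(im[y:y+h,x:x+w],None,fx=2.2,fy=2.2,interpolation=cv2.INTER_CUBIC); cv2.imwrite(f'pics/{n}0c.png',cr)
    P=pts(c)
    if n=='top':
        for u,v in [(221,236),(264,242),(260,180),(235,180),(290,190),(395,179),(376,177),(425,180),(415,231),(390,233),(447,228),(367,293),(174,293),(270,110),(500,300),(185,165),(325,190),(168,205),(185,118),(342,143),(328,236)]:
            print(u,v,P[v,u].round(3), P[v-1:v+2,u-1:u+2,2].round(3).ravel())
E
```

```text
221 236 [0.478 0.186 0.16 ] [0.158 0.156 0.158 0.157 0.16  0.159 0.157 0.157 0.156]
264 242 [0.463 0.08  0.158] [0.157 0.154 0.159 0.161 0.158 0.158 0.155 0.158 0.16 ]
260 180 [0.644 0.111 0.036] [0.037 0.037 0.035 0.037 0.036 0.04  0.035 0.037 0.038]
235 180 [0.643 0.181 0.039] [0.04  0.033 0.034 0.036 0.039 1.094 0.036 0.034 0.035]
290 190 [0.615 0.024 0.04 ] [0.038 0.035 0.041 0.034 0.04  0.039 0.034 0.035 0.036]
395 179 [ 0.653 -0.282  0.023] [0.02  0.018 0.015 0.022 0.023 0.018 0.019 0.016 0.02 ]
376 177 [ 0.663 -0.23   0.002] [ 0.004 -0.002  0.003  0.003  0.002 -0.003  0.003  0.002  0.007]
425 180 [ 0.656 -0.378  0.001] [ 0.021  0.001 -0.002  0.018  0.001  0.     0.016 -0.001 -0.001]
415 231 [ 0.501 -0.338  0.018] [0.022 0.021 0.016 0.017 0.018 0.021 0.021 0.021 0.02 ]
390 233 [ 0.495 -0.264  0.02 ] [0.019 0.02  0.023 0.02  0.02  0.02  0.02  0.021 0.018]
447 228 [ 0.512 -0.439  0.   ] [-0.001 -0.001  0.     0.004  0.    -0.     0.002  0.001 -0.003]
367 293 [ 0.325 -0.197  0.006] [0.006 0.005 0.002 0.006 0.006 0.002 0.007 0.003 0.006]
174 293 [0.334 0.315 0.093] [0.095 0.093 0.09  0.1   0.093 0.086 0.096 0.094 0.088]
270 110 [0.867 0.09  0.005] [0.004 0.002 0.002 0.006 0.005 0.005 0.005 0.004 0.003]
500 300 [ 0.304 -0.584  0.001] [0.002 0.001 0.005 0.003 0.001 0.001 0.001 0.    0.003]
185 165 [0.653 0.279 0.172] [0.174 0.175 0.171 0.174 0.172 0.17  0.175 0.17  0.17 ]
325 190 [ 0.59  -0.07   0.184] [0.18  0.182 0.184 0.182 0.184 0.185 0.178 0.184 0.188]
168 205 [0.55  0.308 0.188] [0.19  0.193 0.188 0.191 0.188 0.188 0.187 0.187 0.187]
185 118 [0.767 0.278 0.194] [0.199 0.193 0.196 0.199 0.194 0.192 0.198 0.196 0.193]
342 143 [ 0.705 -0.111  0.203] [0.197 0.2   0.203 0.2   0.203 0.207 0.2   0.204 0.204]
328 236 [ 0.476 -0.076  0.206] [0.203 0.208 0.21  0.205 0.206 0.211 0.204 0.206 0.21 ]
```

View pics/top0c.png

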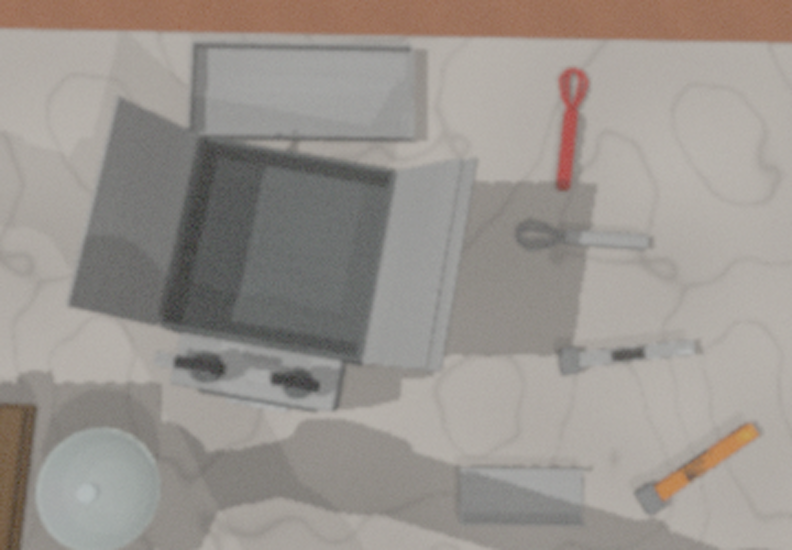

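View pics/side0c.png

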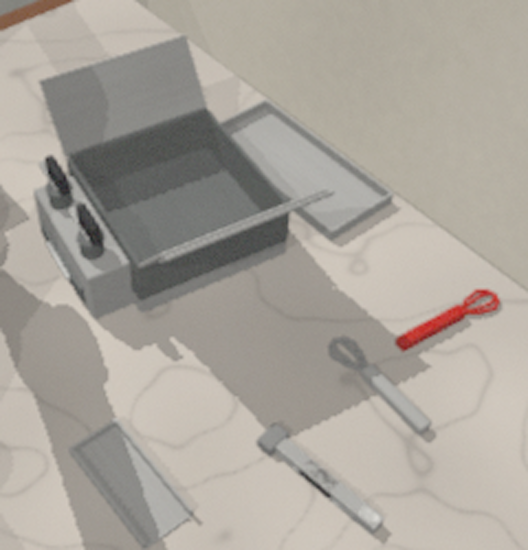

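```bash
python3 - <<'E'
from h import *
th0=np.deg2rad(-8)
def plane(P):
    for _ in range(4):
        c=np.median(P,0) if _==0 else P.mean(0); n=np.linalg.svd(P-P.mean(0),full_matrices=False)[2][2]; d=np.abs((P-P.mean(0))@n); P=P[d<max(2.0*d.std(),.003)] if _<3 else P
    return P.mean(0),n,len(P),d.std(),P
for n in ['top','side']:
    c=load(n+'0.png'); P=pts(c); ok=c['z_map']>0
    # console centre approx from knobs
    m=np.array([.4705,.133]); R=np.array([[np.cos(th0),-np.sin(th0)],[np.sin(th0),np.cos(th0)]])
    org=m+R@np.array([.158,0])
    L=(P[...,:2]-org)@R; X,Y,Z=L[...,0],L[...,1],P[...,2]
    for nm,s in [('plain',1),('lip',-1)]:
        q=P[ok&(np.abs(X)<.11)&(s*Y>.125)&(s*Y<.215)&(Z>.115)&(Z<.25)]
        if len(q)<50: print(n,nm,len(q));continue
        ctr,nn,k,sd,q2=plane(q); nn=nn*np.sign(nn[2])
        yaw=np.degrees(np.arctan2(nn[0]*s,-nn[1]*s)) # horizontal normal dir
        # point on plane at z=.105 along horizontal normal
        hn=nn[:2]/np.linalg.norm(nn[:2]); off=((ctr[2]-.105)*nn[2]/np.linalg.norm(nn[:2]))+ctr[:2]@hn
        print(n,nm,k,'sd',sd.round(4),'tilt',np.degrees(np.arccos(nn[2])).round(1),'hn',hn.round(4),'yaw of y axis',np.degrees(np.arctan2(hn[1],hn[0])).round(2),'off',off.round(4),'ctr',ctr.round(3))
        # extents
        a=ok&(s*Y>.125)&(s*Y<.25)&(Z>.12)&(Z<.26)&(np.abs((P-ctr)@nn)<.008)
        print('   X ext',np.percentile(X[a],[0.5,99.5]).round(4),'|Y| max',np.percentile(s*Y[a],99.5).round(3),'Zmax',np.percentile(Z[a],99.5).round(3))
    con=ok&(np.abs(Z-.09)<.006)&(X<-.125)&(X>-.2)&(np.abs(Y)<.12)
    r=cv2.minAreaRect(P[con][:,:2].astype(np.float32)); print(n,'console',con.sum(),r, 'z',np.median(Z[con]).round(4))
    for nm,y in [('L',.055),('R',-.055)]:
        a=ok&(Z>.145)&(Z<.17)&(np.hypot(X+.158,Y-y)<.045)
        q=P[a]; r=cv2.minAreaRect(q[:,:2].astype(np.float32)); print(n,'knob',nm,a.sum(),q.mean(0).round(4),r)
    rim=ok&(np.abs(Z-.105)<.005)&(np.abs(X)<.13)&(np.abs(Y)<.11)
    for s in (1,-1):
        a=rim&(s*X>.105); print(n,'rim x',s,a.sum(),np.median(X[a]).round(4),np.percentile(X[a],[5,95]).round(4), 'slope',np.polyfit(Y[a],X[a],1).round(4), 'z',Z[a].mean().round(4))
    f=ok&(np.abs(X)<.08)&(np.abs(Y)<.08); print('floor z',np.median(Z[f]).round(4))
print('org',org)
w=load('top0.png')
wc=manip.camera('wrist'); cv2.imwrite('pics/w0.png',cv2.resize(wc['img'],(640,400)))
E
```

```text
top plain 3181 sd 0.0007 tilt 52.5 hn [-0.1713 -0.9852] yaw of y axis -99.86 off -0.3348 ctr [0.647 0.271 0.161]
   X ext [-0.1153  0.1236] |Y| max 0.196 Zmax 0.202
top lip 2171 sd 0.0007 tilt 50.8 hn [0.1695 0.9855] yaw of y axis 80.24 off 0.0943 ctr [ 0.602 -0.054  0.161]
   X ext [-0.1261  0.1124] |Y| max 0.217 Zmax 0.211
top console 1207 ((0.47128257155418396, 0.1268722265958786), (0.21801239252090454, 0.06262228637933731), 81.97195434570312) z 0.0907
top knob L 130 [0.4794 0.1888 0.1578] ((0.4795929789543152, 0.18958792090415955), (0.05355248972773552, 0.013934656046330929), 80.28105163574219)
top knob R 126 [0.4607 0.0811 0.1582] ((0.46090906858444214, 0.08152652531862259), (0.054170161485672, 0.013819501735270023), 79.88935089111328)
top rim x 1 222 0.1166 [0.1117 0.1218] slope [0.0275 0.1167] z 0.1054
top rim x -1 201 -0.1186 [-0.1232 -0.1142] slope [ 0.0322 -0.1187] z 0.1054
floor z 0.0359
side plain 1480 sd 0.0008 tilt 52.2 hn [-0.1699 -0.9855] yaw of y axis -99.78 off -0.3378 ctr [0.647 0.273 0.158]
   X ext [-0.1175  0.8428] |Y| max 0.206 Zmax 0.247
side lip 271 sd 0.0008 tilt 33.7 hn [0.1647 0.9864] yaw of y axis 80.52 off 0.1552 ctr [ 0.591 -0.089  0.202]
   X ext [-0.6782  0.8986] |Y| max 0.25 Zmax 0.25
side console 615 ((0.47066739201545715, 0.1271539181470871), (0.22003646194934845, 0.06479626893997192), 81.5875015258789) z 0.09
side knob L 79 [0.4761 0.189  0.1552] ((0.4776841700077057, 0.1924922615289688), (0.05463964492082596, 0.014171602204442024), 79.37372589111328)
side knob R 87 [0.4572 0.0813 0.1558] ((0.4587762951850891, 0.08342351019382477), (0.055606141686439514, 0.014010041952133179), 81.37528228759766)
side rim x 1 118 0.1142 [0.1093 0.12  ] slope [0.0348 0.1145] z 0.1045
side rim x -1 124 -0.1211 [-0.1261 -0.1162] slope [ 0.0351 -0.121 ] z 0.1045
floor z 0.0353
org [0.62696235 0.11101065]
```

View pics/w0.png

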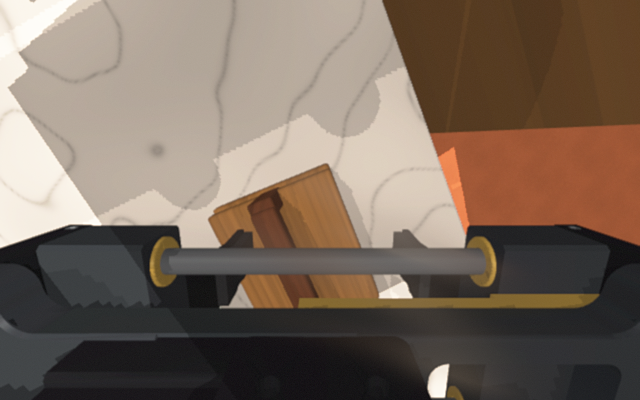

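The wrist view shows only the wooden block, which is nothing of ours. The griddle is at about (0.6255, 0.109) with yaw -9.8°, and the measured floor, rim, console and knob heights match the text. I'll move towards the tools at a safe height.

{"op": "drive_tool", "data": {
  "moves": [
    [1,0.03,-0.02,0.025,-0.0199],
    [1,0.05,-0.04,0.06,-0.0398],
    [1,0.06,-0.07,0.08,-0.0597],
    [1,0.08,-0.1,0.1,-0.0796],
    [1,0.1,-0.13,0.1,-0.09]
  ]
}}

```text
t: 0.62
position: [0.374, 0.4602, 0.3464]
tool_rot: [[-0.538, 0.843, 0.005], [0.843, 0.538, 0.007], [0.003, 0.007, -1.0]]
contact_force: [0.4, 0.7, 0.8]
opening: 0.087
gripper_force: 0.0
```

{"op": "drive_tool", "data": {
  "moves": [
    [1,0.08,-0.19,0,-0.09],
    [1,0.08,-0.19,0,-0.09],
    [1,0.08,-0.19,0,-0.09],
    [1,0.08,-0.19,0,-0.09],
    [1,0.08,-0.19,0,-0.09]
  ]
}}

```text
t: 1.03
position: [0.4532, 0.2676, 0.3413]
tool_rot: [[-0.001, 1.0, 0.0], [1.0, 0.001, 0.0], [0.0, 0.0, -1.0]]
contact_force: [1.4, 0.7, 1.1]
opening: 0.0867
gripper_force: 0.0
```

```bash
python3 - <<'E'
from h import *
s=manip.read_state(); print({k:np.round(v,3).tolist() for k,v in s.items()})
E
```

```text
{'t': 1.033, 'joints': [-47.499, 1.181, 14.349, 91.755, -0.289, 87.087, -33.104], 'joint_vel': [24.951, -10.475, 23.384, 10.657, 1.853, -0.701, 7.467], 'effort': [-2.79, -31.842, -1.417, -31.856, -0.218, 0.228, -0.61], 'position': [0.453, 0.268, 0.341], 'tool_rot': [[-0.001, 1.0, 0.0], [1.0, 0.001, 0.0], [0.0, 0.0, -1.0]], 'contact_force': [1.417, 0.737, 1.14], 'ft_torque': [-0.074, -0.008, 0.035], 'gripper_force': 0.0, 'opening': 0.087}
```

```bash
python3 - <<'E'
from h import *
c=shot('wrist','w1.png')
E
```

```text
(no output)
```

View pics/w1.png

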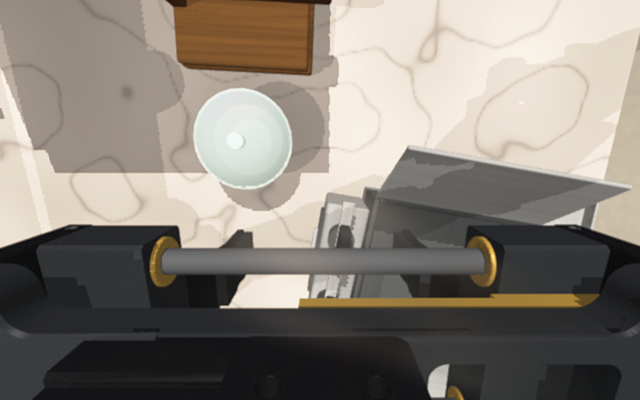

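{"op": "drive_tool", "data": {
  "moves": [
    [1,0.02,-0.19,0,0],
    [1,0.02,-0.19,0,0],
    [1,0.02,-0.19,0,0],
    [1,0.02,-0.19,0,0],
    [1,0.02,-0.19,0,0]
  ]
}}

```text
t: 1.5
position: [0.4728, 0.0748, 0.3416]
tool_rot: [[-0.002, 1.0, 0.001], [1.0, 0.002, -0.001], [-0.001, 0.001, -1.0]]
contact_force: [0.9, -0.1, -1.0]
opening: 0.0873
gripper_force: 0.0
```

{"op": "drive_tool", "data": {
  "moves": [
    [1,0.03,-0.2,0,0],
    [1,0.03,-0.2,0,0],
    [1,0.03,-0.2,0,0],
    [1,0.03,-0.2,0,0],
    [1,0.03,-0.2,0,0]
  ]
}}

```text
t: 1.92
position: [0.5023, -0.1229, 0.3416]
tool_rot: [[-0.006, 1.0, 0.001], [1.0, 0.006, -0.0], [-0.0, 0.001, -1.0]]
contact_force: [1.0, 0.2, -0.3]
opening: 0.0872
gripper_force: 0.0
```

{"op": "drive_tool", "data": {
  "moves": [
    [1,0.05,-0.2,0,0],
    [1,0.05,-0.2,0,0],
    [1,0.05,-0.2,0,0],
    [1,0.05,-0.2,0,0],
    [1,0.05,-0.2,0,0]
  ]
}}

```text
t: 2.33
position: [0.5533, -0.3215, 0.3411]
tool_rot: [[-0.009, 1.0, 0.0], [1.0, 0.009, -0.0], [-0.0, 0.0, -1.0]]
contact_force: [0.8, 0.2, 1.2]
opening: 0.0869
gripper_force: 0.0
```

```bash
python3 - <<'E'
from h import *
c=shot('wrist','w2.png'); shot('top','top2.png'); print(c['world_from_camera'].round(3).tolist())
E
```

```text
[[1.0, -0.008, -0.001, 0.552], [0.008, 0.971, 0.24, -0.256], [-0.001, -0.24, 0.971, 0.484], [0.0, 0.0, 0.0, 1.0]]
```

View pics/w2.png

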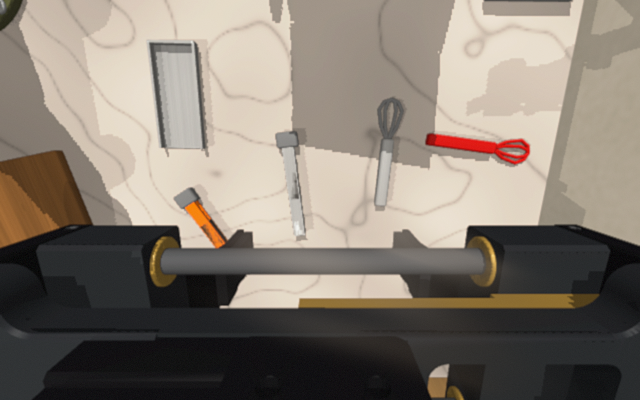

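w1 shows the bowl and the clear counter beside the plain leaf, so there is no third tool. In w2 the whisk runs (391,97)–(381,207) and the tongs run (287,132)–(300,238). The red whisk and orange tongs are set apart from them.

```bash
cat >> h.py <<'E'
def tool(c,box,zmin=.006,zmax=.035,verbose=True):
    """height mask inside world box (x0,x1,y0,y1) -> minAreaRect of largest blob in world xy"""
    P=pts(c); x0,x1,y0,y1=box
    m=((c['z_map']>0)&(P[...,2]>zmin)&(P[...,2]<zmax)&(P[...,0]>x0)&(P[...,0]<x1)&(P[...,1]>y0)&(P[...,1]<y1)).astype(np.uint8)
    m=cv2.morphologyEx(m,cv2.MORPH_CLOSE,np.ones((3,3),np.uint8)); m=cv2.morphologyEx(m,cv2.MORPH_OPEN,np.ones((2,2),np.uint8))
    n,l,st,_=cv2.connectedComponentsWithStats(m)
    k=1+np.argmax(st[1:,4]); cnt=cv2.findContours((l==k).astype(np.uint8),0,2)[0][0].reshape(-1,2)
    q=P[l==k]; h=np.percentile(q[:,2],85)
    W=np.array([ray(c,u,v,.012)[:2] for u,v in cnt],np.float32)
    (cx,cy),(a,b),ang=cv2.minAreaRect(W)
    if a<b: ang+=90; a,b=b,a
    mid=q[np.abs((q[:,:2]-[cx,cy])@[np.cos(np.radians(ang)),np.sin(np.radians(ang))])<.02]
    return np.round([cx,cy,a,b,(ang+90)%180-90,h],4), np.round(mid.mean(0),4), len(q), cnt
E
python3 - <<'E'
from h import *
B={'whisk':(.58,.72,-.42,-.18),'tongs':(.45,.56,-.48,-.22)}
for f in ['w2.png','top2.png','side0.png']:
    c=load(f)
    for k,b in B.items():
        r=tool(c,b); print(f,k,*r[:3])
c=load('w2.png')
for n,p in {'whisk head':(391,97),'whisk end':(381,207),'tongs head':(287,132),'tongs end':(300,238)}.items(): print(n,ray(c,*p,.01).round(4))
E
```

```text
w2.png whisk [ 6.62200e-01 -2.82200e-01  1.76400e-01  3.94000e-02 -8.93749e+01
  1.76000e-02] [ 0.6578 -0.2821  0.0155] 1470
w2.png tongs [ 5.01800e-01 -3.37000e-01  1.81800e-01  3.66000e-02 -8.34134e+01
  1.84000e-02] [ 0.5024 -0.3367  0.0162] 1420
top2.png whisk [ 6.60300e-01 -2.86500e-01  1.76900e-01  3.93000e-02 -8.94265e+01
  1.99000e-02] [ 0.6561 -0.2864  0.0158] 471
top2.png tongs [ 4.96900e-01 -3.42000e-01  1.82000e-01  3.52000e-02 -8.64285e+01
  2.09000e-02] [ 0.5004 -0.3419  0.0166] 485
side0.png whisk [ 6.5180e-01 -2.8620e-01  1.7580e-01  4.1200e-02  8.3591e+01  1.8800e-02] [ 0.6551 -0.2867  0.0164] 447
side0.png tongs [ 4.95500e-01 -3.38800e-01  1.80800e-01  4.33000e-02 -8.55181e+01
  1.97000e-02] [ 0.4994 -0.3388  0.0162] 629
whisk head [ 0.6604 -0.1907  0.01  ]
whisk end [ 0.6551 -0.3727  0.01  ]
tongs head [ 0.4922 -0.2464  0.01  ]
tongs end [ 0.5116 -0.4319  0.01  ]
```

{"op": "drive_tool", "data": {
  "moves": [
    [0.5,0.02,0.01,-0.035,-0.006],
    [0.5,0.04,0.02,-0.07,-0.006],
    [0.5,0.065,0.03,-0.1,-0.006],
    [0.5,0.09,0.039,-0.13,-0.006],
    [0.5,0.104,0.039,-0.17,-0.006]
  ]
}}

```text
t: 2.85
position: [0.661, -0.276, 0.1716]
tool_rot: [[0.024, 1.0, 0.005], [1.0, -0.024, 0.002], [0.002, 0.004, -1.0]]
contact_force: [1.6, 1.1, 0.5]
opening: 0.0614
gripper_force: 0.0
```

{"op": "drive_tool", "data": {
  "moves": [
    [0.5,0,0,-0.04,0],
    [0.5,0,0,-0.08,0],
    [0.5,0,0,-0.09,0],
    [0.5,0,0,-0.09,0],
    [0.5,0,0,-0.09,0]
  ]
}}

```text
t: 3.27
position: [0.657, -0.2808, 0.0833]
tool_rot: [[0.03, 1.0, 0.001], [1.0, -0.03, -0.0], [-0.0, 0.001, -1.0]]
contact_force: [-0.1, -0.1, 0.3]
opening: 0.0439
gripper_force: 0.0
```

```bash
python3 - <<'E'
from h import *
c=shot('wrist','w3.png'); print(manip.read_state()['position'].round(4) if hasattr(manip.read_state()['position'],'round') else manip.read_state()['position'])
r=tool(c,(.58,.70,-.42,-.18)); print(r[:3])
print(*tool(shot('top'),(.58,.70,-.42,-.18),zmax=.025)[:3]); print(*tool(shot('top'),(.45,.56,-.48,-.22))[:3])
E
```

```text
[ 0.6579 -0.2816  0.085 ]
(array([ 6.61300e-01, -2.47900e-01,  1.11100e-01,  4.13000e-02,
        8.82763e+01,  1.75000e-02]), array([ 0.6605, -0.2466,  0.0129]), 3905)
[ 6.59600e-01 -2.26600e-01  5.69000e-02  3.93000e-02 -8.95051e+01
  1.16000e-02] [ 0.6612 -0.2268  0.0066] 172
[ 5.04700e-01 -3.80000e-01  1.08300e-01  2.02000e-02 -8.35124e+01
  2.08000e-02] [ 0.5046 -0.3796  0.0159] 245
```

View pics/w3.png

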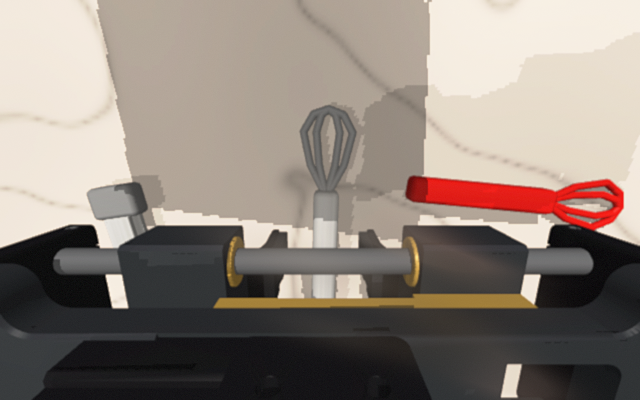

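The whisk's handle sits midway between the fingers (x≈325), and its axis matches. I'll descend and grip.

{"op": "drive_tool", "data": {
  "moves": [
    [0.5,0,-0.002,-0.035,0],
    [0.5,0,-0.002,-0.062,0],
    [0.5,0,-0.002,-0.062,0],
    [0.0,0,-0.002,-0.062,0],
    [0.0,0,-0.002,-0.062,0]
  ],
  "grip_force": 35
}}

```text
t: 3.83
position: [0.6574, -0.2834, 0.0221]
tool_rot: [[0.031, 1.0, 0.003], [1.0, -0.031, -0.001], [-0.001, 0.003, -1.0]]
contact_force: [0.2, -0.2, 0.3]
opening: 0.0366
gripper_force: 0.0
```

{"op": "drive_tool", "data": {
  "moves": [
    [0,0,0,0,0],
    [0,0,0,0,0],
    [0,0,0,0,0],
    [0,0,0,0.02,0],
    [0,0,0,0.04,0]
  ]
}}

```text
t: 4.25
position: [0.6551, -0.2821, 0.0588]
tool_rot: [[0.031, 1.0, -0.003], [1.0, -0.031, 0.001], [0.001, -0.004, -1.0]]
contact_force: [-0.2, -1.0, -0.6]
opening: 0.0198
gripper_force: 34.9
```

{"op": "drive_tool", "data": {
  "moves": [
    [0,0,0,0.04,0],
    [0,0,0,0.08,0],
    [0,0,0,0.12,0],
    [0,0,0,0.16,-0.01],
    [0,0,0,0.2,-0.022]
  ]
}}

```text
t: 4.67
position: [0.6558, -0.2827, 0.2621]
tool_rot: [[0.171, 0.985, 0.0], [0.985, -0.171, 0.0], [0.0, -0.0, -1.0]]
contact_force: [1.2, -0.6, -1.2]
opening: 0.0196
gripper_force: 34.9
```

{"op": "drive_tool", "data": {
  "moves": [
    [0,0,0,0.04,0],
    [0,0,0.03,0.05,0],
    [0,0,0.07,0.05,0],
    [0,0,0.11,0.05,0],
    [0,0,0.145,0.05,0]
  ]
}}

```text
t: 5.08
position: [0.6562, -0.1354, 0.3102]
tool_rot: [[0.168, 0.986, 0.0], [0.986, -0.168, 0.001], [0.001, 0.0, -1.0]]
contact_force: [1.2, 0.3, -0.7]
opening: 0.0201
gripper_force: 34.9
```

{"op": "drive_tool", "data": {
  "moves": [
    [0,0,0.04,0,0],
    [0,0,0.08,0,0],
    [0,0,0.12,0,0],
    [0,0,0.16,0,0],
    [0,0.004,0.19,0,0]
  ]
}}

```text
t: 5.5
position: [0.6595, 0.0568, 0.31]
tool_rot: [[0.164, 0.986, -0.001], [0.986, -0.164, 0.003], [0.002, -0.001, -1.0]]
contact_force: [0.3, 0.4, -0.3]
opening: 0.0197
gripper_force: 34.9
```

{"op": "drive_tool", "data": {
  "moves": [
    [0,0,0.04,0,0],
    [0,0,0.05,0,0],
    [0,0,0.05,0,0],
    [0,0,0.05,0,0],
    [0,0,0.05,-0.04,0]
  ]
}}

```text
t: 5.92
position: [0.6645, 0.0996, 0.2778]
tool_rot: [[0.17, 0.985, 0.014], [0.985, -0.17, 0.001], [0.004, 0.014, -1.0]]
contact_force: [1.2, -0.3, 0.2]
opening: 0.0195
gripper_force: 34.9
```

```bash
python3 - <<'E'
from h import *
s=manip.read_state(); print(s['position'],s['opening'],s['gripper_force'],np.round(s['tool_rot'],3)[:,1])
shot('side','s4.png'); im=cv2.imread('pics/s4.png'); cv2.imwrite('pics/s4c.png',cv2.resize(im[60:300,160:460],None,fx=2,fy=2))
E
```

```text
[0.66452081 0.09959257 0.27778591] 0.019468920462511377 34.86327946186066 [ 0.985 -0.17   0.014]
```

View pics/s4c.png

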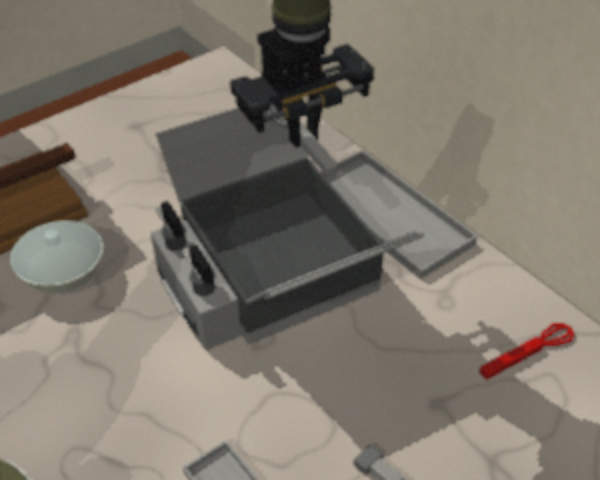

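The whisk is held level over the open pan (at about (310,140) in the crop). I'll lower it into the well.

{"op": "drive_tool", "data": {
  "moves": [
    [0,-0.001,0.001,-0.04,0],
    [0,-0.001,0.001,-0.08,0],
    [0,-0.001,0.001,-0.12,0],
    [0,-0.001,0.001,-0.155,0],
    [0,-0.001,0.001,-0.18,0]
  ]
}}

```text
t: 6.38
position: [0.6575, 0.1004, 0.0869]
tool_rot: [[0.171, 0.985, -0.004], [0.985, -0.171, -0.002], [-0.002, -0.004, -1.0]]
contact_force: [0.2, -0.1, -0.9]
opening: 0.0198
gripper_force: 34.9
```

{"op": "drive_tool", "data": {
  "moves": [
    [0,0,0,-0.015,0],
    [0,0,0,-0.025,0],
    [0,0,0,-0.025,0],
    [0,0,0,-0.025,0],
    [0,0,0,-0.025,0]
  ]
}}

```text
t: 6.8
position: [0.661, 0.1028, 0.0672]
tool_rot: [[0.169, 0.986, 0.003], [0.986, -0.169, 0.001], [0.001, 0.003, -1.0]]
contact_force: [1.4, 0.1, 0.1]
opening: 0.0201
gripper_force: 34.9
```

{"op": "drive_tool", "data": {
  "moves": [
    [0,0,0,-0.006,0],
    [0,0,0,-0.006,0],
    [0.45,0,0,-0.006,0],
    [0.45,0,0,-0.006,0],
    [0.45,0,0,-0.006,0]
  ]
}}

```text
t: 7.22
position: [0.6597, 0.1031, 0.0594]
tool_rot: [[0.168, 0.986, 0.001], [0.986, -0.168, 0.0], [0.0, 0.001, -1.0]]
contact_force: [-0.4, -0.2, 0.5]
opening: 0.0323
gripper_force: 0.0
```

{"op": "drive_tool", "data": {
  "moves": [
    [0.45,0,0,0,0],
    [0.45,0,0,0.03,0],
    [0.45,0,0,0.07,0],
    [0.45,0,0,0.11,0],
    [0.45,0,0,0.15,0]
  ]
}}

```text
t: 7.63
position: [0.659, 0.1028, 0.2106]
tool_rot: [[0.168, 0.986, -0.0], [0.986, -0.168, -0.0], [-0.0, -0.0, -1.0]]
contact_force: [0.9, 0.8, 0.2]
opening: 0.0391
gripper_force: 0.0
```

{"op": "drive_tool", "data": {
  "moves": [
    [0.5,0,0,0.04,0],
    [0.5,0,0,0.08,0],
    [0.5,0,-0.03,0.09,0],
    [0.5,-0.01,-0.07,0.09,0.007],
    [0.5,-0.02,-0.11,0.09,0.014]
  ]
}}

```text
t: 8.05
position: [0.64, -0.0071, 0.3004]
tool_rot: [[0.076, 0.997, 0.003], [0.997, -0.076, -0.0], [-0.0, 0.003, -1.0]]
contact_force: [0.4, -0.6, 0.1]
opening: 0.0434
gripper_force: 0.0
```

{"op": "drive_tool", "data": {
  "moves": [
    [0.5,-0.01,-0.04,0,0.01],
    [0.5,-0.03,-0.08,0,0.02],
    [0.5,-0.05,-0.11,0,0.028],
    [0.5,-0.06,-0.15,0,0.03],
    [0.5,-0.07,-0.185,0,0.03]
  ]
}}

```text
t: 8.47
position: [0.5679, -0.1945, 0.2996]
tool_rot: [[-0.107, 0.994, 0.001], [0.994, 0.107, 0.001], [0.0, 0.001, -1.0]]
contact_force: [0.1, -0.8, -0.0]
opening: 0.0435
gripper_force: 0.0
```

{"op": "drive_tool", "data": {
  "moves": [
    [0.5,-0.015,-0.035,0,0],
    [0.5,-0.03,-0.07,0,0],
    [0.5,-0.045,-0.1,0,0],
    [0.5,-0.065,-0.11,0,0],
    [0.5,-0.065,-0.11,0,0]
  ]
}}

```text
t: 8.88
position: [0.499, -0.3079, 0.2998]
tool_rot: [[-0.097, 0.995, -0.001], [0.995, 0.097, -0.002], [-0.001, -0.001, -1.0]]
contact_force: [-0.9, -1.2, 0.5]
opening: 0.0432
gripper_force: 0.0
```

```bash
python3 - <<'E'
from h import *
s=manip.read_state(); print(s['position'],np.round(s['tool_rot'],3)[:,1])
c=shot('top','top5.png'); w=shot('wrist','w5.png')
B=(.42,.58,-.48,-.20)
print(*tool(w,B)[:3])
cv2.imwrite('pics/v5.png',np.vstack([cv2.resize(c['img'][90:290,150:350],None,fx=1.6,fy=1.6),cv2.resize(w['img'][:280,:],(320,140))]))
E
```

```text
[ 0.4990375  -0.30791256  0.29975933] [ 0.995  0.097 -0.001]
[ 5.00100e-01 -3.31600e-01  1.70200e-01  3.53000e-02 -8.41985e+01
  1.84000e-02] [ 0.5011 -0.3312  0.0162] 1532
```

View pics/v5.png

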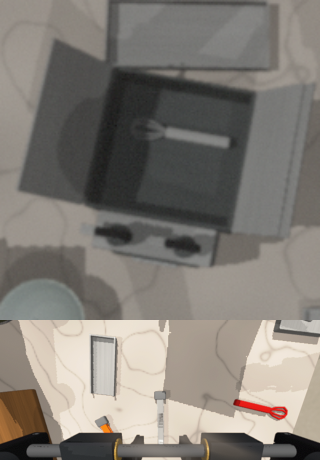

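The whisk lies in the pan (at about (185,135)). The tongs are where they were, at (160,415) in the lower inset. I'll go down on them.

{"op": "drive_tool", "data": {
  "moves": [
    [0.5,0.002,-0.02,-0.035,0.001],
    [0.5,0.002,-0.031,-0.07,0.001],
    [0.5,0.002,-0.031,-0.11,0.001],
    [0.5,0.002,-0.031,-0.15,0.001],
    [0.5,0.002,-0.031,-0.19,0.001]
  ]
}}

```text
t: 9.4
position: [0.508, -0.3312, 0.107]
tool_rot: [[-0.116, 0.993, 0.001], [0.993, 0.116, 0.001], [0.0, 0.001, -1.0]]
contact_force: [-0.2, -0.3, 0.2]
opening: 0.0434
gripper_force: 0.0
```

{"op": "drive_tool", "data": {
  "moves": [
    [0.5,0,0,-0.02,0],
    [0.5,0,0,-0.03,0],
    [0.5,0,0,-0.03,0],
    [0.5,0,0,-0.03,0],
    [0.5,0,0,-0.03,0]
  ]
}}

```text
t: 9.82
position: [0.5081, -0.3334, 0.081]
tool_rot: [[-0.115, 0.993, 0.003], [0.993, 0.115, -0.001], [-0.002, 0.003, -1.0]]
contact_force: [0.4, -0.5, 0.0]
opening: 0.0435
gripper_force: 0.0
```

```bash
python3 - <<'E'
from h import *
s=manip.read_state(); print(s['position'],np.round(s['tool_rot'],3)[:,1])
w=shot('wrist','w6.png')
P=pts(w); m=(w['z_map']>0)&(P[...,2]>.008)&(P[...,2]<.03)&(P[...,0]>.45)&(P[...,0]<.55)&(P[...,1]>-.45)
q=P[m]
for y in np.arange(-.36,-.23,.01):
    a=np.abs(q[:,1]-y)<.004
    if a.sum()>5: print(round(y,3),a.sum(),np.percentile(q[a,0],[3,97]).round(4),q[a,0].mean().round(4))
print(q[:,1].max())
E
```

```text
[ 0.5081183  -0.33341649  0.08095121] [0.993 0.115 0.003]
-0.35 208 [0.4927 0.5113] 0.5016
-0.34 233 [0.4919 0.5104] 0.5012
-0.33 247 [0.4909 0.5092] 0.5
-0.32 264 [0.4892 0.5079] 0.4986
-0.31 266 [0.4881 0.5067] 0.4975
-0.3 276 [0.4873 0.5056] 0.4964
-0.29 285 [0.4861 0.5044] 0.4953
-0.28 301 [0.4846 0.5032] 0.4939
-0.27 459 [0.4766 0.5078] 0.4915
-0.26 570 [0.4752 0.5083] 0.4918
-0.25 540 [0.4752 0.5078] 0.4921
-0.24440511224877268
```

{"op": "drive_tool", "data": {
  "moves": [
    [0.5,-0.006,-0.001,-0.01,0],
    [0.5,-0.007,-0.001,-0.03,0],
    [0.5,-0.007,-0.001,-0.059,0],
    [0.5,-0.007,-0.001,-0.059,0],
    [0.5,-0.007,-0.001,-0.059,0]
  ]
}}

```text
t: 10.28
position: [0.4994, -0.3344, 0.0202]
tool_rot: [[-0.113, 0.994, 0.001], [0.994, 0.113, -0.0], [-0.0, 0.001, -1.0]]
contact_force: [0.3, 0.2, 0.1]
opening: 0.0438
gripper_force: 0.0
```

{"op": "drive_tool", "data": {
  "moves": [
    [0,0,0,0,0],
    [0,0,0,0,0],
    [0,0,0,0,0],
    [0,0,0,0,0],
    [0,0,0,0,0]
  ]
}}

```text
t: 10.7
position: [0.4996, -0.3338, 0.0201]
tool_rot: [[-0.114, 0.994, 0.001], [0.994, 0.114, -0.0], [-0.0, 0.001, -1.0]]
contact_force: [-0.1, -0.4, -0.0]
opening: 0.019
gripper_force: 35.0
```

{"op": "drive_tool", "data": {
  "moves": [
    [0,0,0,0.04,0],
    [0,0,0,0.08,0],
    [0,0,0,0.12,0],
    [0,0,0,0.16,0],
    [0,0,0,0.2,0]
  ]
}}

```text
t: 11.12
position: [0.4987, -0.3337, 0.2216]
tool_rot: [[-0.113, 0.994, -0.0], [0.994, 0.113, 0.0], [0.0, -0.0, -1.0]]
contact_force: [1.0, -0.5, -1.6]
opening: 0.0201
gripper_force: 35.0
```

{"op": "drive_tool", "data": {
  "moves": [
    [0,0,0.005,0.04,0],
    [0,0,0.015,0.078,0],
    [0,0.01,0.05,0.08,0],
    [0,0.02,0.085,0.08,0],
    [0,0.03,0.12,0.08,0]
  ]
}}

```text
t: 11.53
position: [0.5294, -0.2133, 0.3008]
tool_rot: [[-0.112, 0.994, 0.002], [0.994, 0.112, 0.0], [0.0, 0.002, -1.0]]
contact_force: [1.1, 1.2, -1.5]
opening: 0.0199
gripper_force: 35.0
```

{"op": "drive_tool", "data": {
  "moves": [
    [0,0.01,0.04,0,-0.01],
    [0,0.02,0.08,0,-0.02],
    [0,0.03,0.12,0,-0.03],
    [0,0.04,0.16,0,-0.04],
    [0,0.05,0.2,0,-0.045]
  ]
}}

```text
t: 11.95
position: [0.5792, -0.012, 0.2999]
tool_rot: [[0.171, 0.985, -0.0], [0.985, -0.171, 0.001], [0.001, -0.0, -1.0]]
contact_force: [1.2, 0.6, -1.0]
opening: 0.0199
gripper_force: 35.0
```

{"op": "drive_tool", "data": {
  "moves": [
    [0,0.01,0.04,0,0],
    [0,0.02,0.08,0,0],
    [0,0.026,0.12,0,0],
    [0,0.026,0.126,0,0],
    [0,0.026,0.126,0,0]
  ]
}}

```text
t: 12.37
position: [0.6047, 0.1176, 0.2985]
tool_rot: [[0.16, 0.987, -0.002], [0.987, -0.16, 0.0], [-0.0, -0.002, -1.0]]
contact_force: [0.0, 0.1, -1.8]
opening: 0.0195
gripper_force: 35.0
```

```bash
python3 - <<'E'
from h import *
s=manip.read_state(); print(s['position'],np.round(s['tool_rot'],3)[:,1],s['opening'],s['gripper_force'])
O=np.array([.6255,.109]);t=np.radians(-9.8);R=np.array([[np.cos(t),-np.sin(t)],[np.sin(t),np.cos(t)]])
print('tcp in griddle',(np.array(s['position'][:2])-O)@R)
c=shot('side','s7.png'); P=pts(c); L=(P[...,:2]-O)@R
m=(P[...,2]>.042)&(P[...,2]<.07)&(np.abs(L)<.108).all(-1)&(c['z_map']>0)
print(m.sum(), cv2.minAreaRect(L[m].astype(np.float32)))
E
```

```text
[0.60471545 0.11762254 0.29853915] [ 0.987 -0.16  -0.002] 0.0194896489100806 34.99994158744812
tcp in griddle [-0.0219489   0.00495899]
196 ((0.033647503703832626, 0.01200653612613678), (0.03697134926915169, 0.1588098406791687), 1.019760251045227)
```

{"op": "drive_tool", "data": {
  "moves": [
    [0,-0.001,-0.005,-0.04,0],
    [0,-0.001,-0.005,-0.08,0],
    [0,-0.001,-0.005,-0.12,0],
    [0,-0.001,-0.005,-0.16,0],
    [0,-0.001,-0.005,-0.19,0]
  ]
}}

```text
t: 12.83
position: [0.6027, 0.1043, 0.107]
tool_rot: [[0.171, 0.985, -0.003], [0.985, -0.171, -0.001], [-0.002, -0.002, -1.0]]
contact_force: [-0.4, 0.3, -1.3]
opening: 0.0198
gripper_force: 35.0
```

{"op": "drive_tool", "data": {
  "moves": [
    [0,0,0,-0.02,0],
    [0,0,0,-0.035,0],
    [0,0,0,-0.045,0],
    [0,0,0,-0.047,0],
    [0,0,0,-0.047,0]
  ]
}}

```text
t: 13.25
position: [0.6044, 0.1058, 0.063]
tool_rot: [[0.17, 0.985, -0.0], [0.985, -0.17, -0.001], [-0.001, -0.0, -1.0]]
contact_force: [0.7, -0.8, -0.8]
opening: 0.0195
gripper_force: 35.0
```

{"op": "drive_tool", "data": {
  "moves": [
    [0.42,0,0,0,0],
    [0.42,0,0,0,0],
    [0.42,0,0,0,0],
    [0.42,0,0,0,0],
    [0.42,0,0,0,0]
  ]
}}

```text
t: 13.67
position: [0.6049, 0.1073, 0.0637]
tool_rot: [[0.168, 0.986, 0.001], [0.986, -0.168, 0.0], [0.001, 0.001, -1.0]]
contact_force: [0.1, -0.5, -0.3]
opening: 0.0357
gripper_force: 0.0
```

{"op": "drive_tool", "data": {
  "moves": [
    [0.42,0,0,0.03,0],
    [0.42,0,0,0.07,0],
    [0.42,0,0,0.11,0],
    [0,0,0,0.15,0],
    [0,0,0,0.19,0]
  ]
}}

```text
t: 14.08
position: [0.6041, 0.1068, 0.2552]
tool_rot: [[0.168, 0.986, 0.0], [0.986, -0.168, 0.0], [0.0, 0.0, -1.0]]
contact_force: [0.9, 0.7, -0.4]
opening: 0.0296
gripper_force: 0.0
```

{"op": "drive_tool", "data": {
  "moves": [
    [0,0,0,0.04,0],
    [0,0,0,0.05,0],
    [0,0,0,0.05,0],
    [0,0,0,0.05,0],
    [0,0,0,0.05,0]
  ]
}}

```text
t: 14.5
position: [0.6036, 0.1071, 0.3011]
tool_rot: [[0.168, 0.986, -0.003], [0.986, -0.168, -0.001], [-0.001, -0.003, -1.0]]
contact_force: [0.7, -0.0, -0.4]
opening: 0.0023
gripper_force: 0.0
```

```bash
cat >> h.py <<'E'
O=np.array([.6255,.109]);_t=np.radians(-9.8);R=np.array([[np.cos(_t),-np.sin(_t)],[np.sin(_t),np.cos(_t)]])
def G(x,y): return (O+R@np.array([x,y])).round(4)
E
python3 - <<'E'
from h import *
s=manip.read_state(); print(s['position'],np.round(s['tool_rot'],3)[:,1],s['opening'])
for n in ['top','side']:
    c=shot(n,n+'8.png'); P=pts(c); L=(P[...,:2]-O)@R
    m=((P[...,2]>.042)&(P[...,2]<.075)&(np.abs(L)<.108).all(-1)&(c['z_map']>0)).astype(np.uint8)
    k,l,st,ce=cv2.connectedComponentsWithStats(m)
    for i in range(1,k):
        if st[i,4]>30: print(n,st[i,4],cv2.minAreaRect(L[l==i].astype(np.float32)),P[l==i][:,2].max().round(3))
a=cv2.imread('pics/side8.png')[60:260,180:430]
cv2.imwrite('pics/v8.png',cv2.resize(a,None,fx=2,fy=2))
E
```

```text
[0.60356147 0.1071411  0.30114278] [ 0.986 -0.168 -0.003] 0.002296052371897869
top 269 ((0.035810355097055435, -0.03679271787405014), (0.10638193786144257, 0.020504198968410492), 89.83251953125) 0.059
top 317 ((-0.017597481608390808, -0.04160083457827568), (0.02087107114493847, 0.11935777217149734), 0.5716283321380615) 0.059
side 191 ((0.027009302750229836, 0.0111083984375), (0.15980835258960724, 0.043327685445547104), 84.60712432861328) 0.057
side 250 ((-0.024747924879193306, 0.00711715966463089), (0.14901867508888245, 0.0352790392935276), 86.0909652709961) 0.058
```

View pics/v8.png

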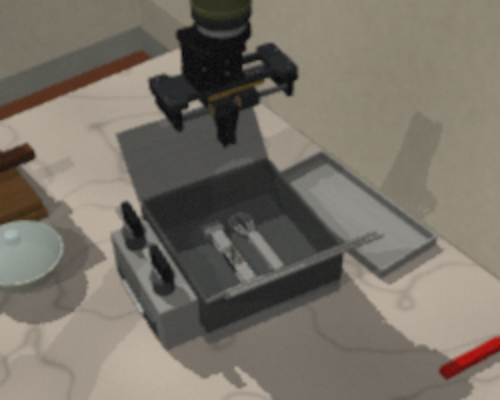

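Both tools lie in the pan, at about (235,250) in the crop, with both leaves still open. Next I move the closed fingers outside the plain leaf.

{"op": "drive_tool", "data": {
  "moves": [
    [0,0.012,0.039,0,0],
    [0,0.024,0.078,0,0],
    [0,0.036,0.117,0,0],
    [0,0.048,0.156,0,0],
    [0,0.06,0.195,0,0]
  ]
}}

```text
t: 15.02
position: [0.6641, 0.3039, 0.301]
tool_rot: [[0.168, 0.986, -0.003], [0.986, -0.168, -0.001], [-0.001, -0.002, -1.0]]
contact_force: [-0.2, 0.7, 0.2]
opening: 0.0006
gripper_force: 0.0
```

{"op": "drive_tool", "data": {
  "moves": [
    [0,0.012,0.038,0,0],
    [0,0.013,0.042,-0.03,0],
    [0,0.013,0.042,-0.07,0],
    [0,0.013,0.042,-0.112,0],
    [0,0.013,0.042,-0.112,0]
  ]
}}

```text
t: 15.43
position: [0.6719, 0.3423, 0.1782]
tool_rot: [[0.168, 0.986, -0.017], [0.986, -0.169, -0.009], [-0.012, -0.015, -1.0]]
contact_force: [-1.1, -0.3, -2.4]
opening: 0.0004
gripper_force: 0.0
```

```bash
cat >> h.py <<'E'
def st():
    s=manip.read_state(); p=np.array(s['position']); print('t',round(s['t'],2),'tcp',p.round(4),'griddle',((p[:2]-O)@R).round(4),'tooly',np.round(np.array(s['tool_rot'])[:2,1],3),'F',np.round(s['contact_force'],1),'open',round(s['opening'],4))
def leaves(c):
    """tilt of plane fitted to the points of each leaf region beyond/inside the hinges"""
    P=pts(c); L=(P[...,:2]-O)@R; return np.dstack([L,P[...,2:]]), c['z_map']>0
E
python3 - <<'E'
from h import *
st(); shot('wrist','w9.png')
E
```

```text
t 15.43 tcp [0.6719 0.3423 0.1782] griddle [0.006  0.2378] tooly [ 0.986 -0.169] F [-1.1 -0.3 -2.4] open 0.0004
```

View pics/w9.png

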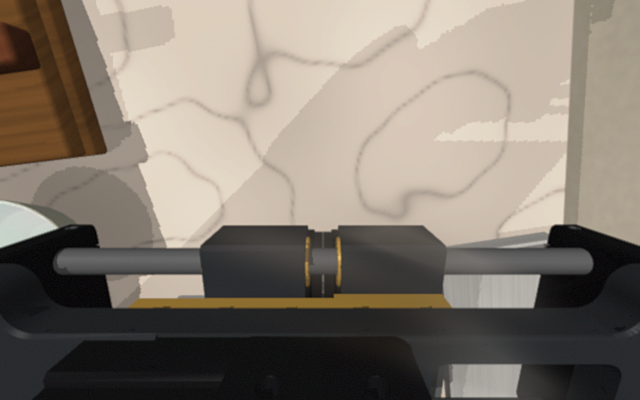

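The counter on the outside of the plain leaf is clear, with no hidden tool. I'll push the leaf over.

{"op": "drive_tool", "data": {
  "moves": [
    [0,0,0,0,0],
    [0,-0.003,-0.02,0,0],
    [0,-0.007,-0.04,0,0],
    [0,-0.01,-0.06,0,0],
    [0,-0.0135,-0.078,0,0]
  ]
}}

```text
t: 15.9
position: [0.6667, 0.2691, 0.198]
tool_rot: [[0.166, 0.986, 0.01], [0.986, -0.166, 0.008], [0.01, 0.009, -1.0]]
contact_force: [0.3, 3.7, 3.5]
opening: 0.0005
gripper_force: 1.9
```

{"op": "drive_tool", "data": {
  "moves": [
    [0,-0.004,-0.025,0,0],
    [0,-0.0085,-0.05,0,0],
    [0,-0.013,-0.075,0,0],
    [0,-0.017,-0.1,0,0],
    [0,-0.0205,-0.12,0,0]
  ]
}}

```text
t: 16.32
position: [0.6455, 0.1452, 0.1961]
tool_rot: [[0.169, 0.986, 0.007], [0.986, -0.169, 0.004], [0.005, 0.007, -1.0]]
contact_force: [0.3, 0.7, 0.7]
opening: 0.0007
gripper_force: 0.8
```

```bash
python3 - <<'E'
from h import *
st(); c=shot('side','s10.png'); cv2.imwrite('pics/v10.png',cv2.resize(c['img'][40:240,180:430],None,fx=2,fy=2))
E
```

```text
t 16.32 tcp [0.6455 0.1452 0.1961] griddle [0.0136 0.0391] tooly [ 0.986 -0.169] F [0.3 0.7 0.7] open 0.0007
```

View pics/v10.png

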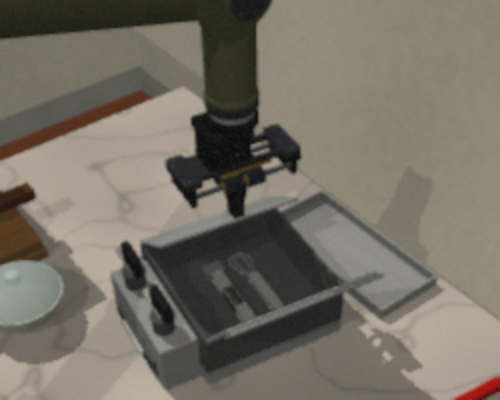

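The plain leaf has come over past vertical, with its edge under the fingertips at (235,205). Now I press it down.

{"op": "drive_tool", "data": {
  "moves": [
    [0,0,0,-0.015,0],
    [0,0,0,-0.03,0],
    [0,0,0,-0.04,0],
    [0,0,0,-0.05,0],
    [0,0,0,-0.056,0]
  ]
}}

```text
t: 16.78
position: [0.6443, 0.1463, 0.1355]
tool_rot: [[0.168, 0.986, 0.002], [0.986, -0.168, 0.0], [0.0, 0.002, -1.0]]
contact_force: [0.2, -1.5, 1.0]
opening: 0.0003
gripper_force: 0.9
```

{"op": "drive_tool", "data": {
  "moves": [
    [0,0,0,-0.004,0],
    [0,0,0,-0.007,0],
    [0,0,0,-0.008,0],
    [0,0,0,-0.008,0],
    [0,0,0,-0.008,0]
  ]
}}

```text
t: 17.2
position: [0.644, 0.1461, 0.1301]
tool_rot: [[0.168, 0.986, 0.001], [0.986, -0.168, 0.001], [0.001, 0.001, -1.0]]
contact_force: [-4.1, -1.4, 14.1]
opening: 0.0004
gripper_force: 6.9
```

{"op": "drive_tool", "data": {
  "moves": [
    [0,0,0,-0.002,0],
    [0,0,0,-0.003,0],
    [0,0,0,-0.003,0],
    [0,0,0,-0.003,0],
    [0,0,0,-0.003,0]
  ]
}}

```text
t: 17.62
position: [0.644, 0.1461, 0.1299]
tool_rot: [[0.168, 0.986, 0.001], [0.986, -0.168, 0.003], [0.003, 0.001, -1.0]]
contact_force: [-11.3, -2.7, 26.5]
opening: 0.0003
gripper_force: 13.6
```

{"op": "drive_tool", "data": {
  "moves": [
    [0,0,0,0.04,0],
    [0,0,0,0.08,0],
    [0,0,0,0.12,0],
    [0,0,0,0.16,0],
    [0,0,0,0.17,0]
  ]
}}

```text
t: 18.03
position: [0.6458, 0.1466, 0.3018]
tool_rot: [[0.168, 0.986, 0.01], [0.986, -0.168, 0.004], [0.005, 0.009, -1.0]]
contact_force: [-0.1, -0.1, 0.1]
opening: 0.0005
gripper_force: 0.0
```

```bash
python3 - <<'E'
from h import *
st()
for n in ['top','side']:
    c=shot(n,n+'11.png'); L,ok=leaves(c)
    m=ok&(np.abs(L[...,0])<.1)&(L[...,1]>.01)&(L[...,1]<.115)&(L[...,2]>.09)&(L[...,2]<.125)
    q=L[m]; A=np.c_[q[:,1]-.121,np.ones(len(q))]; k=np.linalg.lstsq(A,q[:,2],rcond=None)[0]
    print(n,len(q),'slope',k.round(4))
E
```

```text
t 18.03 tcp [0.6458 0.1466 0.3018] griddle [0.0136 0.0405] tooly [ 0.986 -0.168] F [-0.1 -0.1  0.1] open 0.0005
top 1909 slope [-0.0011  0.1118]
side 1304 slope [-0.0016  0.1109]
```

The plain leaf is flat: slope about 0.001, top at 0.111 m. Now the lipped leaf, again from outside.

{"op": "drive_tool", "data": {
  "moves": [
    [0,-0.007,-0.037,0,0],
    [0,-0.014,-0.074,0,0],
    [0,-0.021,-0.11,0,0],
    [0,-0.027,-0.148,0,0],
    [0,-0.035,-0.185,0,0]
  ]
}}

```text
t: 18.55
position: [0.6072, -0.0399, 0.2919]
tool_rot: [[0.167, 0.986, -0.003], [0.986, -0.167, 0.0], [-0.0, -0.003, -1.0]]
contact_force: [0.7, -0.8, -0.6]
opening: 0.0008
gripper_force: 0.0
```

{"op": "drive_tool", "data": {
  "moves": [
    [0,-0.007,-0.037,0,0],
    [0,-0.014,-0.074,0,0],
    [0,-0.02,-0.11,0,0],
    [0,-0.02,-0.11,0,0],
    [0,-0.02,-0.11,0,0]
  ]
}}

```text
t: 18.97
position: [0.5868, -0.1517, 0.2925]
tool_rot: [[0.174, 0.985, -0.002], [0.985, -0.174, -0.0], [-0.0, -0.002, -1.0]]
contact_force: [0.1, 0.9, -0.2]
opening: 0.0006
gripper_force: 0.0
```

{"op": "drive_tool", "data": {
  "moves": [
    [0,0,0,-0.03,0],
    [0,0,0,-0.06,0],
    [0,0,0,-0.088,0],
    [0,0,0,-0.088,0],
    [0,0,0,-0.088,0]
  ]
}}

```text
t: 19.38
position: [0.5876, -0.1466, 0.204]
tool_rot: [[0.166, 0.986, -0.005], [0.986, -0.166, 0.001], [0.0, -0.005, -1.0]]
contact_force: [0.5, 0.6, 0.0]
opening: 0.0005
gripper_force: 0.0
```

```bash
python3 - <<'E'
from h import *
st()
c=shot('top','t12.png'); L,ok=leaves(c)
m=ok&(L[...,0]<-.06)&(L[...,0]>-.118)&(L[...,1]<-.16)&(L[...,1]>-.24)&(L[...,2]>.15)&(L[...,2]<.24)
q=L[m]; i=np.argsort(q[:,1])[:8]; print('lip edge', q[i].round(3).tolist())
E
```

```text
t 19.38 tcp [ 0.5876 -0.1466  0.204 ] griddle [ 0.0062 -0.2583] tooly [ 0.986 -0.166] F [0.5 0.6 0. ] open 0.0005
lip edge [[-0.06, -0.206, 0.204], [-0.067, -0.205, 0.199], [-0.065, -0.204, 0.2], [-0.063, -0.204, 0.201], [-0.06, -0.203, 0.2], [-0.072, -0.203, 0.199], [-0.07, -0.203, 0.199], [-0.068, -0.202, 0.2]]
```

{"op": "drive_tool", "data": {
  "moves": [
    [0,0,0,0,0],
    [0,0.004,0.022,0.0,0],
    [0,0.008,0.044,0.004,0],
    [0,0.011,0.066,0.01,0],
    [0,0.015,0.088,0.01,0]
  ]
}}

```text
t: 19.85
position: [0.6056, -0.0659, 0.2217]
tool_rot: [[0.173, 0.985, 0.008], [0.985, -0.173, -0.005], [-0.004, 0.009, -1.0]]
contact_force: [-0.2, -3.3, 3.0]
opening: 0.0007
gripper_force: 1.9
```

{"op": "drive_tool", "data": {
  "moves": [
    [0,0.004,0.022,0,0],
    [0,0.008,0.044,0,0],
    [0,0.012,0.067,0,0],
    [0,0.016,0.09,0,0],
    [0,0.019,0.11,0,0]
  ]
}}

```text
t: 20.27
position: [0.6235, 0.0495, 0.218]
tool_rot: [[0.168, 0.986, 0.003], [0.986, -0.168, -0.001], [-0.0, 0.003, -1.0]]
contact_force: [0.1, -0.9, -0.9]
opening: 0.0005
gripper_force: 0.7
```

```bash
python3 - <<'E'
from h import *
st()
c=shot('top','t13.png'); L,ok=leaves(c)
m=ok&(L[...,0]<-.06)&(L[...,0]>-.118)&(L[...,1]<0.02)&(L[...,1]>-.26)&(L[...,2]>.125)&(L[...,2]<.27)
q=L[m]; print(len(q)); 
for y in np.arange(-.24,.02,.015):
    a=np.abs(q[:,1]-y)<.004
    if a.sum()>3: print(y.round(3),a.sum(),np.median(q[a,2]).round(3))
E
```

```text
t 20.27 tcp [0.6235 0.0495 0.218 ] griddle [ 0.0081 -0.0589] tooly [ 0.986 -0.168] F [ 0.1 -0.9 -0.9] open 0.0005
374
-0.105 75 0.133
-0.09 80 0.148
-0.075 65 0.164
```

The lipped leaf is at about 46°, past vertical, as planned. I'll push it down and inward.

{"op": "drive_tool", "data": {
  "moves": [
    [0,0.001,0.006,-0.016,0],
    [0,0.002,0.012,-0.032,0],
    [0,0.003,0.017,-0.048,0],
    [0,0.004,0.022,-0.064,0],
    [0,0.004,0.022,-0.076,0]
  ]
}}

```text
t: 20.73
position: [0.6276, 0.0726, 0.1408]
tool_rot: [[0.166, 0.986, 0.003], [0.986, -0.166, 0.002], [0.002, 0.002, -1.0]]
contact_force: [0.4, 1.1, 1.5]
opening: 0.0002
gripper_force: 0.8
```

{"op": "drive_tool", "data": {
  "moves": [
    [0,0,0,-0.005,0],
    [0,0,0,-0.009,0],
    [0,0,0,-0.011,0],
    [0,0,0,-0.011,0],
    [0,0,0,-0.011,0]
  ]
}}

```text
t: 21.15
position: [0.6268, 0.0704, 0.1302]
tool_rot: [[0.169, 0.986, 0.001], [0.986, -0.169, 0.0], [0.0, 0.001, -1.0]]
contact_force: [-1.6, 1.0, 3.9]
opening: 0.0006
gripper_force: 2.1
```

{"op": "drive_tool", "data": {
  "moves": [
    [0,0,0,-0.002,0],
    [0,0,0,-0.005,0],
    [0,0,0,-0.005,0],
    [0,0,0,-0.005,0],
    [0,0,0,-0.005,0]
  ]
}}

```text
t: 21.57
position: [0.627, 0.0704, 0.1299]
tool_rot: [[0.169, 0.986, 0.001], [0.986, -0.169, 0.003], [0.003, 0.001, -1.0]]
contact_force: [-12.3, -0.9, 29.7]
opening: 0.0008
gripper_force: 14.7
```

{"op": "drive_tool", "data": {
  "moves": [
    [0,0,0,0.04,0],
    [0,0,0,0.08,0],
    [0,0,0,0.12,0],
    [0,0,0,0.13,0],
    [0,0,0,0.13,0]
  ]
}}

```text
t: 21.98
position: [0.6288, 0.0703, 0.2588]
tool_rot: [[0.169, 0.986, 0.008], [0.986, -0.169, 0.002], [0.003, 0.008, -1.0]]
contact_force: [0.3, -0.7, -0.5]
opening: 0.0
gripper_force: 0.0
```

```bash
python3 - <<'E'
from h import *
st()
for n in ['top','side']:
    c=shot(n,n+'14.png'); L,ok=leaves(c)
    for nm,lo,hi in [('plain',.03,.115),('lipped',-.115,-.03)]:
        m=ok&(np.abs(L[...,0])<.1)&(L[...,1]>lo)&(L[...,1]<hi)&(L[...,2]>.09)&(L[...,2]<.125)
        q=L[m]; A=np.c_[q[:,1],np.ones(len(q))]; k=np.linalg.lstsq(A,q[:,2],rcond=None)[0]; print(n,nm,len(q),'slope',k.round(4))
    for nm,y in [('L',.055),('R',-.055)]:
        a=ok&(L[...,2]>.147)&(L[...,2]<.17)&(np.hypot(L[...,0]+.158,L[...,1]-y)<.04)
        print('knob',nm,a.sum(),cv2.minAreaRect(L[a][:,:2].astype(np.float32)),np.percentile(L[a][:,2],[50,95]).round(4))
a=cv2.imread('pics/top14.png')[120:270,160:340]; cv2.imwrite('pics/v14.png',cv2.resize(a,None,fx=3,fy=3))
E
```

```text
t 21.98 tcp [0.6288 0.0703 0.2588] griddle [ 0.0099 -0.0376] tooly [ 0.986 -0.169] F [ 0.3 -0.7 -0.5] open 0.0
top plain 0 slope [0. 0.]
top lipped 1953 slope [-0.0002  0.1118]Traceback (most recent call last):
  File "<stdin>", line 10, in <module>
    return _quantile_unchecked(
        a, q, axis, out, overwrite_input, method, keepdims, weights)
    return _ureduce(a,
                    func=_quantile_ureduce_func,
    ...<5 lines>...
                    overwrite_input=overwrite_input,
                    method=method)
    r = func(a, **kwargs)
    result = _quantile(arr,
                       quantiles=q,
    ...<2 lines>...
                       out=out,
                       weights=wgt)
    slices_having_nans = np.isnan(arr[-1, ...])
                                  ~~~^^^^^^^^^
IndexError: index -1 is out of bounds for axis 0 with size 0
```

The lipped leaf is flat as well (slope about 0; the arm hides the rest from the top camera). On to the left knob.

{"op": "drive_tool", "data": {
  "moves": [
    [0.5,-0.03,0.024,0,0],
    [0.5,-0.06,0.048,0,0],
    [0.5,-0.09,0.072,0,0],
    [0.5,-0.12,0.096,0,0],
    [0.5,-0.15,0.12,0,0]
  ]
}}

```text
t: 22.45
position: [0.4739, 0.1915, 0.2518]
tool_rot: [[0.168, 0.986, -0.002], [0.986, -0.168, -0.002], [-0.003, -0.002, -1.0]]
contact_force: [-0.9, -0.3, -0.3]
opening: 0.0263
gripper_force: 0.0
```

{"op": "drive_tool", "data": {
  "moves": [
    [0.5,0,0,0,0],
    [0.5,0,0,-0.02,0],
    [0.5,0,0,-0.04,0],
    [0.5,0,0,-0.04,0],
    [0.5,0,0,-0.04,0]
  ]
}}

```text
t: 22.87
position: [0.4752, 0.1902, 0.212]
tool_rot: [[0.168, 0.986, -0.003], [0.986, -0.168, -0.003], [-0.003, -0.003, -1.0]]
contact_force: [-0.3, -0.1, 0.5]
opening: 0.0427
gripper_force: 0.0
```

```bash
python3 - <<'E'
from h import *
st()
for n in ['wrist','side','top']:
    c=shot(n,n+'15.png'); L,ok=leaves(c)
    for nm,lo,hi in [('plain',.03,.115),('lipped',-.115,-.03)]:
        m=ok&(np.abs(L[...,0])<.1)&(L[...,1]>lo)&(L[...,1]<hi)&(L[...,2]>.09)&(L[...,2]<.125)
        q=L[m]
        if len(q)>100: A=np.c_[q[:,1],np.ones(len(q))]; k=np.linalg.lstsq(A,q[:,2],rcond=None)[0]; print(n,nm,len(q),'slope',k.round(4))
    for nm,y in [('L',.055),('R',-.055)]:
        a=ok&(L[...,2]>.147)&(L[...,2]<.168)&(np.hypot(L[...,0]+.158,L[...,1]-y)<.035)
        if a.sum()>15: print(n,'knob',nm,a.sum(),cv2.minAreaRect(L[a][:,:2].astype(np.float32)))
a=cv2.imread('pics/wrist15.png'); cv2.imwrite('pics/v15.png',np.hstack([a[:330,100:540],cv2.imread('pics/side15.png')[30:360,140:480]]))
E
```

```text
t 22.87 tcp [0.4752 0.1902 0.212 ] griddle [-0.1619  0.0545] tooly [ 0.986 -0.168] F [-0.3 -0.1  0.5] open 0.0427
wrist plain 18875 slope [0.0019 0.1102]
wrist lipped 124 slope [0.0026 0.1104]
wrist knob L 1138 ((-0.1600860059261322, 0.061887409538030624), (0.013682720251381397, 0.0463419072329998), 0.05315929278731346)
side plain 1045 slope [0.0002 0.1111]
side lipped 1268 slope [-0.0003  0.111 ]
side knob L 76 ((-0.16022996604442596, 0.05648364499211311), (0.013514813035726547, 0.053743474185466766), 0.8530668020248413)
side knob R 84 ((-0.16026626527309418, -0.052067093551158905), (0.013195458799600601, 0.05500219389796257), 0.5416491031646729)
top plain 1931 slope [-0.0017  0.1119]
top lipped 2358 slope [-0.0006  0.1118]
top knob L 63 ((-0.1575310230255127, 0.045498259365558624), (0.013698992319405079, 0.035059090703725815), 0.5103699564933777)
top knob R 124 ((-0.15750548243522644, -0.054822493344545364), (0.05412343889474869, 0.013843647204339504), 89.72368621826172)
```

View pics/v15.png

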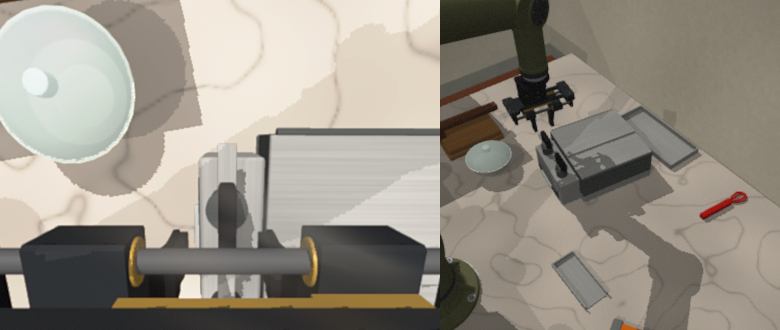

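Both leaves read flat in all three views. The left knob bar is at (227,205), between the fingers. I'll descend, grip and turn clockwise.

{"op": "drive_tool", "data": {
  "moves": [
    [0.5,0.003,0,-0.02,0],
    [0.5,0.003,0,-0.045,0],
    [0.5,0.003,0,-0.064,0],
    [0.5,0.003,0,-0.064,0],
    [0.5,0.003,0,-0.064,0]
  ]
}}

```text
t: 23.43
position: [0.4795, 0.1908, 0.1502]
tool_rot: [[0.168, 0.986, -0.0], [0.986, -0.168, -0.001], [-0.001, -0.0, -1.0]]
contact_force: [0.3, 0.0, 0.1]
opening: 0.0436
gripper_force: 0.0
```

{"op": "drive_tool", "data": {
  "moves": [
    [0,0,0,0,0],
    [0,0,0,0,0],
    [0,0,0,0,0],
    [0,0,0,0,0],
    [0,0,0,0,0]
  ]
}}

```text
t: 23.85
position: [0.4797, 0.1913, 0.1506]
tool_rot: [[0.168, 0.986, 0.001], [0.986, -0.168, 0.001], [0.001, 0.001, -1.0]]
contact_force: [-0.3, -0.0, -0.3]
opening: 0.018
gripper_force: 0.0
```

{"op": "drive_tool", "data": {
  "moves": [
    [0,0,0,0,-0.015],
    [0,0,0,0,-0.03],
    [0,0,0,0,-0.045],
    [0,0,0,0,-0.06],
    [0,0,0,0,-0.075]
  ]
}}

```text
t: 24.27
position: [0.4781, 0.1915, 0.1504]
tool_rot: [[0.6, 0.8, -0.003], [0.8, -0.6, 0.001], [-0.001, -0.003, -1.0]]
contact_force: [-4.9, 0.4, 5.7]
opening: 0.0134
gripper_force: 34.8
```

{"op": "drive_tool", "data": {
  "moves": [
    [0,0,0,0,-0.015],
    [0,0,0,0,-0.03],
    [0,0,0,0,-0.045],
    [0,0,0,0,-0.06],
    [0,0,0,0,-0.075]
  ]
}}

```text
t: 24.68
position: [0.4777, 0.192, 0.1504]
tool_rot: [[0.898, 0.44, -0.004], [0.44, -0.898, 0.001], [-0.003, -0.003, -1.0]]
contact_force: [-5.7, 0.1, 4.6]
opening: 0.0141
gripper_force: 34.8
```

{"op": "drive_tool", "data": {
  "moves": [
    [0,0,0,0,-0.015],
    [0,0,0,0,-0.03],
    [0,0,0,0,-0.045],
    [0,0,0,0,-0.06],
    [0,0,0,0,-0.062]
  ]
}}

```text
t: 25.1
position: [0.4776, 0.1925, 0.1504]
tool_rot: [[0.998, 0.067, -0.004], [0.067, -0.998, 0.002], [-0.004, -0.002, -1.0]]
contact_force: [-6.4, 0.3, 5.9]
opening: 0.014
gripper_force: 34.8
```

{"op": "drive_tool", "data": {
  "moves": [
    [0.5,0,0,0,0],
    [0.5,0,0,0,0],
    [0.5,0,0,0,0],
    [0.5,0,0,0,0],
    [0.5,0,0,0,0]
  ]
}}

```text
t: 25.52
position: [0.4796, 0.1907, 0.1499]
tool_rot: [[0.998, 0.07, 0.0], [0.07, -0.998, -0.0], [0.0, 0.0, -1.0]]
contact_force: [0.5, 0.3, 1.0]
opening: 0.0387
gripper_force: 0.0
```

{"op": "drive_tool", "data": {
  "moves": [
    [0.5,0,0,0.02,0],
    [0.5,0,0,0.06,0],
    [0.5,0,0,0.08,0.015],
    [0.5,0,0,0.08,0.03],
    [0.5,0,0,0.08,0.045]
  ]
}}

```text
t: 25.93
position: [0.4806, 0.1913, 0.2318]
tool_rot: [[0.937, 0.35, 0.003], [0.35, -0.937, 0.002], [0.003, -0.001, -1.0]]
contact_force: [0.4, 0.5, -1.0]
opening: 0.0434
gripper_force: 0.0
```

{"op": "drive_tool", "data": {
  "moves": [
    [0.5,-0.004,-0.025,0,0.019],
    [0.5,-0.008,-0.05,0,0.038],
    [0.5,-0.012,-0.075,0,0.057],
    [0.5,-0.016,-0.1,0,0.076],
    [0.5,-0.0175,-0.11,0,0.095]
  ]
}}

```text
t: 26.35
position: [0.4617, 0.0769, 0.2299]
tool_rot: [[0.581, 0.814, -0.0], [0.814, -0.581, -0.0], [-0.001, 0.0, -1.0]]
contact_force: [-0.1, -1.4, -1.1]
opening: 0.0437
gripper_force: 0.0
```

{"op": "drive_tool", "data": {
  "moves": [
    [0.5,0,0,0,0.019],
    [0.5,0,0,0,0.038],
    [0.5,0,0,0,0.057],
    [0.5,0,0,0,0.072],
    [0.5,0,0,0,0.072]
  ]
}}

```text
t: 26.77
position: [0.462, 0.0807, 0.2299]
tool_rot: [[0.166, 0.986, 0.0], [0.986, -0.166, -0.0], [0.0, 0.0, -1.0]]
contact_force: [-0.2, -0.4, -0.1]
opening: 0.0438
gripper_force: 0.0
```

```bash
cat > k.py <<'E'
from h import *
st()
for n in ['side','top','wrist']:
    c=shot(n); L,ok=leaves(c)
    for nm,lo,hi in [('plain',.03,.115),('lipped',-.115,-.03)]:
        m=ok&(np.abs(L[...,0])<.09)&(L[...,1]>lo)&(L[...,1]<hi)&(L[...,2]>.09)&(L[...,2]<.125)
        q=L[m]
        if len(q)>300: A=np.c_[q[:,1],np.ones(len(q))]; k=np.linalg.lstsq(A,q[:,2],rcond=None)[0]; print(n,nm,len(q),'slope',k.round(4))
    for nm,y in [('L',.055),('R',-.055)]:
        a=ok&(L[...,2]>.147)&(L[...,2]<.168)&(np.hypot(L[...,0]+.158,L[...,1]-y)<.035)
        if a.sum()>15: print(n,'knob',nm,a.sum(),cv2.minAreaRect(L[a][:,:2].astype(np.float32)))
E
python3 k.py
```

```text
t 26.77 tcp [0.462  0.0807 0.2299] griddle [-0.1563 -0.0557] tooly [ 0.986 -0.166] F [-0.2 -0.4 -0.1] open 0.0438
side plain 782 slope [0.     0.1109]
side lipped 1146 slope [0.0037 0.1113]
side knob L 29 ((-0.15994617342948914, 0.05092807114124298), (0.013085296377539635, 0.05304785072803497), 86.93624877929688)
side knob R 83 ((-0.15983767807483673, -0.05434766039252281), (0.054232385009527206, 0.014555812813341618), 89.18489837646484)
top plain 1836 slope [0.0005 0.1118]
top lipped 1786 slope [0.0028 0.1121]
wrist plain 22433 slope [0.0011 0.1104]
wrist lipped 9067 slope [0.0017 0.1104]
wrist knob L 1684 ((-0.16023944318294525, 0.05793909728527069), (0.053985029458999634, 0.014601724222302437), 9.960504531860352)
wrist knob R 1078 ((-0.16035977005958557, -0.051680393517017365), (0.053479161113500595, 0.013753054663538933), 89.49434661865234)
```

The left knob rests about 80° round, so it is latched. Now the same for the right knob.

{"op": "drive_tool", "data": {
  "moves": [
    [0.5,-0.002,0.001,-0.02,0],
    [0.5,-0.002,0.001,-0.05,0],
    [0.5,-0.002,0.001,-0.08,0],
    [0.5,-0.002,0.001,-0.08,0],
    [0.5,-0.002,0.001,-0.08,0]
  ]
}}

```text
t: 27.33
position: [0.459, 0.0815, 0.1493]
tool_rot: [[0.17, 0.985, -0.002], [0.985, -0.17, -0.002], [-0.003, -0.002, -1.0]]
contact_force: [-0.6, 0.7, 1.1]
opening: 0.0437
gripper_force: 0.0
```

{"op": "drive_tool", "data": {
  "moves": [
    [0,0,0,0,0],
    [0,0,0,0,0],
    [0,0,0,0,0],
    [0,0,0,0,0],
    [0,0,0,0,0]
  ]
}}

```text
t: 27.75
position: [0.4604, 0.0823, 0.1507]
tool_rot: [[0.168, 0.986, 0.001], [0.986, -0.168, 0.001], [0.001, 0.001, -1.0]]
contact_force: [0.5, 0.6, -0.5]
opening: 0.0178
gripper_force: 0.0
```

{"op": "drive_tool", "data": {
  "moves": [
    [0,0,0,0,0],
    [0,0,0,0,-0.015],
    [0,0,0,0,-0.03],
    [0,0,0,0,-0.045],
    [0,0,0,0,-0.06]
  ]
}}

```text
t: 28.17
position: [0.4591, 0.0826, 0.1505]
tool_rot: [[0.523, 0.853, -0.002], [0.853, -0.523, 0.001], [-0.0, -0.002, -1.0]]
contact_force: [-5.1, 1.1, 7.1]
opening: 0.0136
gripper_force: 35.0
```

{"op": "drive_tool", "data": {
  "moves": [
    [0,0,0,0,-0.015],
    [0,0,0,0,-0.03],
    [0,0,0,0,-0.045],
    [0,0,0,0,-0.06],
    [0,0,0,0,-0.075]
  ]
}}

```text
t: 28.58
position: [0.4585, 0.0832, 0.1505]
tool_rot: [[0.853, 0.522, -0.003], [0.522, -0.853, 0.002], [-0.002, -0.003, -1.0]]
contact_force: [-6.7, 1.1, 9.2]
opening: 0.0138
gripper_force: 35.0
```

{"op": "drive_tool", "data": {
  "moves": [
    [0,0,0,0,-0.015],
    [0,0,0,0,-0.03],
    [0,0,0,0,-0.045],
    [0,0,0,0,-0.06],
    [0,0,0,0,-0.077]
  ]
}}

```text
t: 29.0
position: [0.4583, 0.084, 0.1505]
tool_rot: [[0.998, 0.066, -0.004], [0.066, -0.998, 0.003], [-0.004, -0.003, -1.0]]
contact_force: [-7.3, 3.7, 7.9]
opening: 0.0137
gripper_force: 35.0
```

{"op": "drive_tool", "data": {
  "moves": [
    [0.5,0,0,0,0],
    [0.5,0,0,0,0],
    [0.5,0,0,0,0],
    [0.5,0,0,0,0],
    [0.5,0,0,0,0]
  ]
}}

```text
t: 29.42
position: [0.46, 0.0817, 0.1499]
tool_rot: [[0.998, 0.07, 0.0], [0.07, -0.998, -0.0], [0.0, 0.0, -1.0]]
contact_force: [0.6, -0.1, -0.2]
opening: 0.0385
gripper_force: 0.0
```

{"op": "drive_tool", "data": {
  "moves": [
    [0.5,0,0,0.02,0],
    [0.5,0,0,0.05,0],
    [0.5,0,0,0.09,0],
    [0.5,0,0,0.13,0],
    [0.5,0,0,0.15,0]
  ]
}}

```text
t: 29.83
position: [0.4615, 0.082, 0.3045]
tool_rot: [[0.998, 0.069, 0.005], [0.069, -0.998, 0.003], [0.005, -0.002, -1.0]]
contact_force: [1.2, -0.7, 0.7]
opening: 0.0436
gripper_force: 0.0
```

{"op": "drive_tool", "data": {
  "moves": [
    [0.5,0.01,-0.04,0,0],
    [0.5,0.02,-0.08,0,0],
    [0.5,0.03,-0.12,0,0],
    [0.5,0.04,-0.15,0,0],
    [0.5,0.04,-0.15,0,0]
  ]
}}

```text
t: 30.25
position: [0.5005, -0.0765, 0.3006]
tool_rot: [[0.998, 0.058, 0.002], [0.058, -0.998, -0.003], [0.002, 0.004, -1.0]]
contact_force: [0.2, -0.5, 0.8]
opening: 0.0435
gripper_force: 0.0
```

{"op": "drive_tool", "data": {
  "moves": [
    [0.5,0,0,0,0],
    [0.5,0,0,0,0],
    [0.5,0,0,0,0],
    [0.5,0,0,0,0],
    [0.5,0,0,0,0]
  ]
}}

```text
t: 30.67
position: [0.4998, -0.0667, 0.2998]
tool_rot: [[0.997, 0.072, -0.0], [0.072, -0.997, 0.0], [-0.0, -0.0, -1.0]]
contact_force: [0.5, 0.2, 0.1]
opening: 0.0435
gripper_force: 0.0
```

```bash
python3 k.py; python3 - <<'E'
from h import *
c=shot('top','top18.png'); cv2.imwrite('pics/v18.png',cv2.resize(c['img'][70:340,120:480],None,fx=2,fy=2))
E
```

```text
t 30.67 tcp [ 0.4998 -0.0667  0.2998] griddle [-0.0939 -0.1945] tooly [ 0.072 -0.997] F [0.5 0.2 0.1] open 0.0435
side plain 399 slope [0.0089 0.1105]
side lipped 883 slope [0.01   0.1117]
side knob L 93 ((-0.1601462960243225, 0.056383565068244934), (0.05443757399916649, 0.015953978523612022), 10.842486381530762)
side knob R 103 ((-0.16069720685482025, -0.05294390395283699), (0.05295078083872795, 0.01767951063811779), 10.195140838623047)
top plain 2148 slope [-0.0026  0.112 ]
top lipped 1787 slope [-0.0006  0.1118]
top knob L 144 ((-0.1577974557876587, 0.0544930063188076), (0.052258867770433426, 0.014644077979028225), 10.817450523376465)
top knob R 125 ((-0.15760192275047302, -0.05528051778674126), (0.04936394840478897, 0.013065277598798275), 11.237654685974121)
wrist plain 10718 slope [0.0021 0.1108]
wrist lipped 12850 slope [0.0011 0.1109]
wrist knob L 947 ((-0.15894442796707153, 0.05740584060549736), (0.05256408080458641, 0.015944983810186386), 10.157055854797363)
wrist knob R 377 ((-0.14610245823860168, -0.05025697872042656), (0.026182761415839195, 0.013959987089037895), 11.10135555267334)
```

View pics/v18.png

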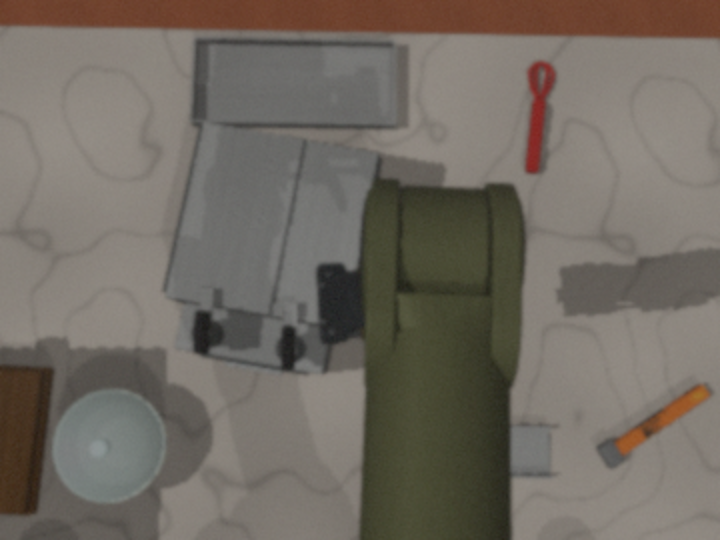

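The cover is flat, and both knobs sit about 80° round with their tongues over it, at (205,300) and (290,305). The bowl and spoon rest have not moved, and the robot touches nothing. I'm handing in.

```bash
python3 -c "
from plant import manip
print(manip.finish_job())"
```

```text
the job is handed in; nothing more can be done
None
```

The griddle is packed and handed in: whisk and tongs (the only two tools I found) are in the pan, both leaves are flat with the lip on top, both knobs are latched, and the bowl and spoon rest were left in place; the hand-in call returned no verdict.

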